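# Ready the scrub tester for its next run

## Robot

A 6-joint arm with a two-finger parallel gripper is mounted at the origin on the work surface. World frame = base frame: x ahead of the robot, y to its left, z up, the work surface at z = 0. Lengths are in m, angles in rad, forces in N, time in s.
With the tool pointing down it reaches from about 0.3 to 0.85 m from the base axis. Payload 4.2 kg.
Tool frame: the origin (TCP) lies midway between the tips of the shut fingers; the grasp point (between the pads) lies 19 mm behind it (env.grip_point_offset is the distance from the TCP to the grasp point, in m); z points along the fingers, y is the line along which they close (so a half turn about z gives the same grasp; the last joint's range is limited). The gripper opens to 91 mm and grips with 3 to 60 N. Pads are 32 mm wide; open, the fingers measure 118 mm over their backs; the gripper's body (76 mm by 178 mm) begins 60 mm behind the grasp point.
Start: joints at [1.203, 0.32, 1.565, -0, 1.257, -0.02], TCP at [0.196, 0.541, 0.214] pointing down, gripper open.
Joint ranges: [-3.11, 3.11], [-0.84, 2.01], [0.21, 2.61], [-1.34, 4.49], [0.05, 2.63], [-2.56, 2.56]. Speed limits (rad/s): [2.57, 2.57, 3.14, 3.14, 3.14, 3.14].

## Interface

Orientations are given as [roll, pitch, yaw] about the fixed x, y, z axes, in that order (R = Rz(yaw) Ry(pitch) Rx(roll)).
In Python, from station import env gives the robot as it stands.
- The arm moves only by the tool arm_command, never from a script. Its argument "commands" is a list of rows, each a list of 3 entries, a list of its own where there are three numbers: the shift along the tool's x, y, z as a fraction of full scale, then the turn, a rotation vector about the tool's x, y, z as a fraction of full scale, then the opening, from 0 (shut) to 1 (fully open). A call has 1 to 12 rows; each row shifts and turns the commanded pose from where the row before left it, along the tool's axes as they then stand; what a row does not reach is not made up. Full scale, the value 1, is 0.2 m for a shift and 45 degrees for a turn. A row lasts 1/10 s, in which the tool goes at most 50 mm and 8.59 degrees, less where a joint would pass 70% of its speed; a pose out of reach is approached as far as the arm can. A call with a number of a shift or a turn outside -1 to 1 is refused whole. A call with a gripper value outside its range is refused whole. The fingers move at their own pace and stop on an object; "force" is the grip in N (left out, the last holds). Time passes only in rows, so rows that do not move let the fingers close. It gives the time, the measured TCP pose, the force, the opening and the grip force at its end, in the units of the state.
- env.observe(): the state, without advancing time (a new reading comes with each control period).
- env.get_image(name): name is "scene" or "side" or "wrist"; returns a dict with "pixels" (400x640x3 uint8, red, green, blue), "vertical_fov" (degrees; the focal length in pixels is half the picture's height over the tangent of half this angle, whatever the lens; pixels are square), "cx", "cy" (the principal point, pixels), "R" (3x3) and "t" (3): a world point X has camera coordinates R X + t; the wrist camera has in their place "tool_from_camera" (4x4, takes a point from camera to tool coordinates, whose origin is the TCP and whose axes are the flange's). Camera axes: x right, y down, z forward; pixel columns grow to the right and rows downward; lengths in m; the calibration is good to about 2 mm. A picture is of the moment at which its call begins: read the wrist's pose just before it. There is no depth.
- env.sign_off(): hands the job in; it is judged then, once.
The state is a dict: "clock": time; "joints": joint angles; "joint_velocities": joint speeds; "joint_torque": joint torques, N m; "tool_pos": TCP position; "ee_rot": TCP orientation; "force": force on the tool from outside, world axes, zero at the start; "wrist_torque": the same for the moment, N m; "gripper_width": opening from 0.0 (shut) to 1.0 (fully open); "gripper_force": force on a finger pad.
Only numpy, scipy, OpenCV 4.12 (cv2) and the standard library are available. Lean on these libraries where they do the work, as an engineer would, in place of code of your own. Each camera call takes 0.05 s, during which the arm holds its last target. There are 200 camera calls.

## Task

Ready the scrub tester: first lift the worn orange bar off the bed into the red discard tray; with the bed clear, lay the straightedge on the bench flush against the bed's blue-striped long edge, its middle at about the middle of that edge. Then lay every fresh green bar on the bed, green side up and square to the straightedge, one end up against it without pushing it off the edge. At any point turn the stroke counter's knob back to its zero stop, and leave the bottles, vials, beaker and spatula alone.

Things in the scene. Friction and masses are not known exactly. Their poses are not given: they have to be found in the camera images.
- bed: fixed aluminium bed plate of the scrub tester, 280 (x) x 120 (y) x 14 mm high, origin at the centre of its underside on the bench, x along its length away from the robot; its +y (left) long edge is marked by a blue stripe and its vertical face lies at y = +60 mm. A white drive housing 120 x 110 x 70 mm high stands on the bench beyond its far end (x 155 to 275 mm, y -55 to 55 mm)
- straightedge: loose aluminium straightedge with black graduations, 250 (x) x 20 (y) x 25 mm high, 0.4 kg, with a blue grip on top at its middle (60 x 16 mm, from 25 to 50 mm high); origin at the centre of its underside, x along its length; it starts lying on the bench left of the bed
- worn_bar: 20 x 90 x 16 mm steel test bar with an orange (worn-out) top face; origin at the centre of its underside, y along its 90 mm length, z up out of the coated face; starts lying across the bed
- mat: fixed cork mat 240 x 240 x 2 mm on the bench, where the fresh bars start; origin at the centre of its underside
- tray: fixed red open discard tray, outside 100 (x) x 140 (y) x 28 mm high, walls 4 mm, floor 4 mm; origin at the centre of its underside
- counter: fixed grey stroke counter box 100 x 100 x 45 mm high with a white round dial on top, origin at the centre of its underside; its knob turns on the vertical axis through the origin; the red zero tick lies towards the box's -x, black ticks follow clockwise seen from above
- reset_knob (a joint): angle of the counter's knob in rad: 0 at the zero stop, growing clockwise seen from above to 2.6. The knob has a black bar grip 44 x 14 mm, 26 mm tall, from 52.5 to 78.5 mm above the bench, over a black disc of 24 mm radius; the yellow stripe on one end of the bar points to the red tick at zero, the bar then lies along the box's x
- knob_grip (a point): middle of the knob's bar grip, on its axis, 65.5 mm above the bench
- bar1: 20 x 90 x 16 mm steel test bar with a green (fresh) top face; origin at the centre of its underside, y along its 90 mm length, z up out of the coated face; starts on the cork mat; may be absent
- bar2: 20 x 90 x 16 mm steel test bar with a green (fresh) top face; origin at the centre of its underside, y along its 90 mm length, z up out of the coated face; starts on the cork mat; may be absent
- bar3: 20 x 90 x 16 mm steel test bar with a green (fresh) top face; origin at the centre of its underside, y along its 90 mm length, z up out of the coated face; starts on the cork mat; may be absent
- bar4: 20 x 90 x 16 mm steel test bar with a green (fresh) top face; origin at the centre of its underside, y along its 90 mm length, z up out of the coated face; starts on the cork mat; may be absent
- amber_a: bystander: amber bottle with blue cap, 66 mm wide, 160 mm tall; origin at the centre of its underside
- amber_b: bystander: amber bottle with red cap, 66 mm wide, 160 mm tall; origin at the centre of its underside
- white_bottle: bystander: white bottle, 70 mm wide, 110 mm tall; origin at the centre of its underside
- vial_a: bystander: small clear vial with black cap, 28 mm wide, 55 mm tall; origin at the centre of its underside
- vial_b: bystander: small clear vial with blue cap, 28 mm wide, 55 mm tall; origin at the centre of its underside
- beaker: bystander: open glass beaker, 64 mm wide, 80 mm tall; origin at the centre of its underside
- spatula: bystander: spatula 150 mm long lying on the bench
Not all that is in view belongs to the job. Leave any black or yellow look-alike of the worn_bar alone. What is shaped like the bar4 but purple or yellow is not meant.

How it is judged:
By the outcome, as a careful person would: the job done as asked, in the order asked, and still so for the second after the job is handed in, with the robot touching nothing.
Of bar1, bar2, bar3, bar4 only 2 to 4 are there at a start; the rules pass over those that are not, and their reading is None.
At some moment in a run one of straightedge, bar1, bar2, bar3, bar4 may be knocked a few centimetres aside while the robot is not near it.
Once in a run the grip may slacken for a moment while it holds something.
It also fails if it takes over 210 s, if anything falls off the work surface, if the arm or the gripper's body presses on something with over 40 N, if the wrist force passes 120 N, or if a joint passes its speed limit or range.

## Working session

There is one attempt and no reset: what is moved stays moved. The work goes in short steps, Python scripts to look and compute and a tool call to move; the robot and the scene stay as the last step left them, time stands still between calls to the robot, and variables do not carry over. Pictures are saved under pics/ and viewed, at most 14 in all, crops included, and the job is handed in when it is done.

Besides the shell and the picture viewer there is one more tool, called after ">>>" by a JSON object that holds its "method" and its "body", one argument or row to a line. arm_command: Moves the arm, as the interface text tells. Its arguments: {"type":"object","properties":{"commands":{"type":"array","items":{"type":"array"}},"force":{"type":"number"}},"required":["commands"]}

```bash
ls; mkdir -p pics
cat > h.py <<'E'
import numpy as np, cv2
from station import env
def K(im):
    f=im["pixels"].shape[0]/2/np.tan(np.radians(im["vertical_fov"])/2); return f,im["cx"],im["cy"]
def snap(name,fn):
    o=env.observe(); im=env.get_image(name); cv2.imwrite(f"pics/{fn}.png",im["pixels"][:,:,::-1])
    d={k:np.array(v) for k,v in im.items()}
    d["tool_pos"]=np.array(o["tool_pos"]); d["ee_rot"]=np.array(o["ee_rot"])
    np.savez(f"pics/{fn}.npz",**d); return d
def cam(d):
    from scipy.spatial.transform import Rotation as Ro
    if "R" in d: return np.array(d["R"]),np.array(d["t"])
    T=np.eye(4); e=np.array(d["ee_rot"]); T[:3,:3]=Ro.from_euler("xyz",e).as_matrix() if e.size==3 else e.reshape(3,3); T[:3,3]=d["tool_pos"]
    W=np.linalg.inv(T@np.array(d["tool_from_camera"])); return W[:3,:3],W[:3,3]
def world(fn,pts,z):
    d=dict(np.load(f"pics/{fn}.npz")); f,cx,cy=K(d); R,t=cam(d); C=-R.T@t; out=[]
    for u,v in pts:
        r=R.T@np.array([(u-cx)/f,(v-cy)/f,1]); out.append(C+r*(z-C[2])/r[2])
    return np.round(np.array(out)[:,:2],4)
def pix(fn,P):
    d=dict(np.load(f"pics/{fn}.npz")); f,cx,cy=K(d); R,t=cam(d); q=np.atleast_2d(P)@R.T+t
    return np.round(np.c_[q[:,0]/q[:,2]*f+cx,q[:,1]/q[:,2]*f+cy],1)
E
python3 - <<'E'
from h import *
print(env.observe(), env.grip_point_offset)
for n in("scene","side","wrist"):
    d=snap(n,n+"0"); print({k:v for k,v in d.items() if k!="pixels"})
E
```

```text
pics
{'clock': 0.0, 'joints': array([ 1.20299193e+00,  3.20264142e-01,  1.56566339e+00, -4.50325988e-05,
        1.25737680e+00, -2.00130336e-02]), 'joint_velocities': array([-0.00091647, -0.00073777, -0.00064115, -0.00082696,  0.00129379,
        0.00082685]), 'joint_torque': array([ 2.27352008e-03, -4.12478435e+01, -2.31972903e+01,  7.30397925e-02,
        4.57240990e-02, -1.51472696e-04]), 'tool_pos': array([0.19581416, 0.54010313, 0.21314229]), 'ee_rot': array([-3.13988046e+00,  8.55282023e-06,  2.79381522e+00]), 'force': array([-0.33050579, -0.66549979,  0.03464808]), 'wrist_torque': array([0.04010574, 0.00876642, 0.01140394]), 'gripper_force': 0.0, 'gripper_width': 0.9971177143841725} 0.0188
{'vertical_fov': array(53.66309368), 'cx': array(321.03689359), 'cy': array(204.78471041), 'R': array([[-0.53417111,  0.84536593,  0.00420235],
       [ 0.67191438,  0.42757646, -0.60473914],
       [-0.5130227 , -0.32021056, -0.79641252]]), 't': array([ 0.26402156, -0.33922992,  1.38158534]), 'tool_pos': array([0.19581416, 0.54010313, 0.21314229]), 'ee_rot': array([-3.13988046e+00,  8.5528
[... 329 characters left out ...]
pos': array([0.19579449, 0.54011331, 0.21315529]), 'ee_rot': array([-3.13988356e+00, -4.57565107e-05,  2.79378474e+00])}
{'vertical_fov': array(59.54652457), 'cx': array(321.74965098), 'cy': array(196.17067709), 'tool_from_camera': array([[ 6.98446229e-04, -9.57555279e-01, -2.88248852e-01,
         8.15754868e-02],
       [ 9.99999733e-01,  6.06910804e-04,  4.06924078e-04,
         8.05505942e-04],
       [-2.14710956e-04, -2.88249059e-01,  9.57555447e-01,
        -1.70090538e-01],
       [ 0.00000000e+00,  0.00000000e+00,  0.00000000e+00,
         1.00000000e+00]]), 'tool_pos': array([0.19581339, 0.54014237, 0.21319496]), 'ee_rot': array([-3.13997531e+00, -2.57102981e-05,  2.79378233e+00])}
```

View pics/scene0.png

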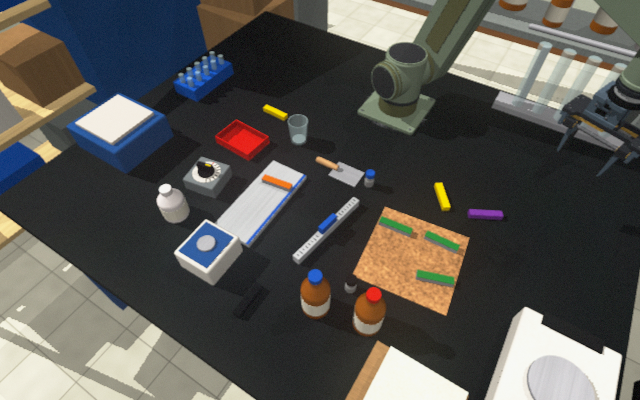

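View pics/side0.png

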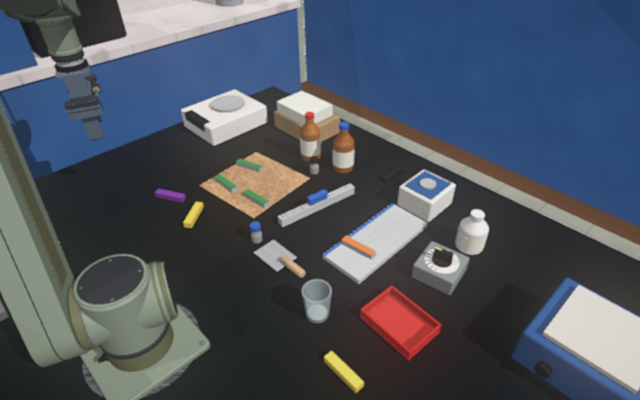

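The scene picture shows the orange bar at (278,182) on the bed. Look-alikes are yellow at (275,112) and (442,195), purple at (486,214) and black at (249,300). There are three green bars, at (396,226), (442,241) and (435,278), the straightedge at (327,230), the tray at (243,139) and the counter at (207,175). I choose the orange bar and check it in a crop.

Run:
```python
import cv2
a=cv2.imread("pics/scene0.png")
cv2.imwrite("pics/c1.png",cv2.resize(a[110:270,170:370],None,fx=3.7,fy=3.7,interpolation=cv2.INTER_CUBIC))
cv2.imwrite("pics/c2.png",cv2.resize(a[195:325,345:485],None,fx=4.5,fy=4.5,interpolation=cv2.INTER_CUBIC))
```

```text
(no output)
```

View pics/c1.png

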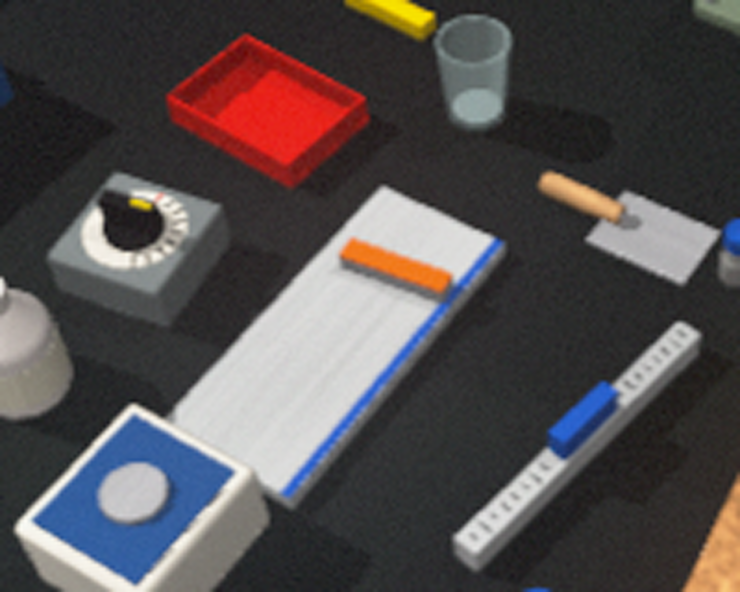

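View pics/c2.png

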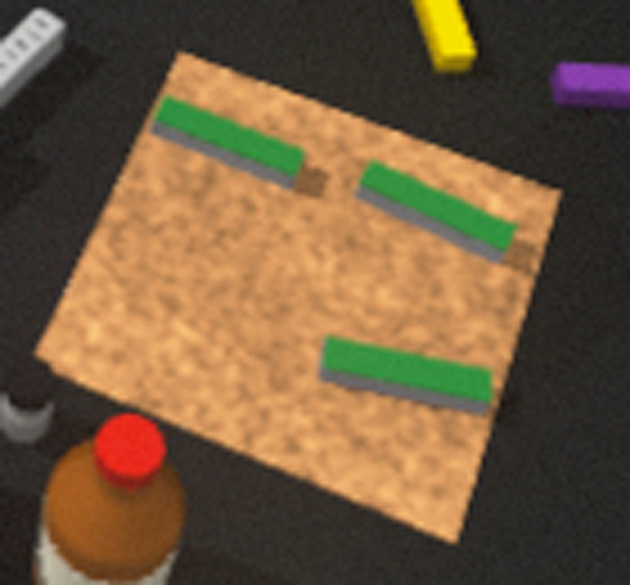

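```bash
cat > m.py <<'E'
from h import *
def c1(p): return [(170+x/3.7,110+y/3.7) for x,y in p]
def c2(p): return [(345+x/4.5,195+y/4.5) for x,y in p]
def rep(n,p,z):
    w=world("scene0",p,z); print(n,w.tolist(),"mean",w.mean(0).round(4),"sides",np.linalg.norm(np.diff(np.r_[w,w[:1]],axis=0),axis=1).round(3), "ang",[round(float(np.degrees(np.arctan2(*(w[(i+1)%len(w)]-w[i])[::-1]))),1) for i in range(len(w))])
rep("bed",c1([(387,187),(503,240),(287,493)]),.014)
rep("orange",c1([(352,238),(452,275),(447,292),(341,259)]),.030)
rep("tray",c1([(247,36),(367,103),(290,165),(168,98)]),.028)
rep("se",c1([(683,322),(700,335),(475,551),(455,538)]),.025)
rep("grip",c1([(605,382),(619,396),(563,445),(549,432)]),.05)
rep("counter",c1([(118,172),(228,208),(165,300),(50,250)]),.045)
rep("knobtop",c1([(102,196),(150,205)]),.0785)
rep("redtick",c1([(158,195)]),.0475)
rep("g1",c2([(165,98),(305,150),(298,175),(155,122)]),.018)
rep("g2",c2([(372,161),(516,225),(503,250),(360,188)]),.018)
rep("g3",c2([(328,338),(492,370),(490,402),(322,370)]),.018)
rep("mat",c2([(178,52),(562,190),(458,545),(37,355)]),.002)
E
python3 m.py
```

```text
bed [[0.4436, -0.1998], [0.4407, -0.0868], [0.7196, -0.0837]] mean [ 0.5346 -0.1234] sides [0.113 0.279 0.299] ang [91.5, 0.6, -157.2]
orange [[0.5144, -0.18], [0.5034, -0.0919], [0.5194, -0.0854], [0.5364, -0.174]] mean [ 0.5184 -0.1328] sides [0.089 0.017 0.09  0.023] ang [97.1, 22.1, -79.1, -164.7]
tray [[0.372, -0.4047], [0.3835, -0.2635], [0.4765, -0.2727], [0.47, -0.4104]] mean [ 0.4255 -0.3378] sides [0.142 0.093 0.138 0.098] ang [85.3, -5.6, -92.7, 176.7]
se [[0.4444, 0.0796], [0.4484, 0.0965], [0.6919, 0.0578], [0.6909, 0.0407]] mean [0.5689 0.0686] sides [0.017 0.247 0.017 0.25 ] ang [76.7, -9.0, -93.3, 171.0]
grip [[0.5401, 0.0676], [0.5452, 0.0823], [0.6016, 0.071], [0.5977, 0.057]] mean [0.5712 0.0695] sides [0.016 0.058 0.015 0.059] ang [70.9, -11.3, -105.6, 169.6]
counter [[0.5685, -0.3715], [0.5514, -0.2718], [0.6486, -0.2509], [0.6584, -0.3584]] mean [ 0.6067 -0.3132] sides [0.101 0.099 0.108 0.091] ang [99.7, 12.1, -84.8, -171.7]
knobtop [[0.614, -0.3353], [0.6014, -0.2983]] mean [ 0.6077 -0.3168] sides [0.039 0.039] ang [108.8, -71.2]
redtick [[0.5718, -0.3254]] mean [ 0.5718 -0.3254] sides [0.] ang [0.0]
g1 [[0.4595, 0.1731], [0.4488, 0.2604], [0.4672, 0.2642], [0.4785, 0.1761]] mean [0.4635 0.2184] sides [0.088 0.019 0.089 0.019] ang [97.0, 11.7, -82.7, -171.0]
g2 [[0.4347, 0.297], [0.4313, 0.3844], [0.4512, 0.384], [0.4561, 0.2985]] mean [0.4433 0.341 ] sides [0.087 0.02  0.086 0.021] ang [92.2, -1.2, -86.7, -176.0]
g3 [[0.5563, 0.3227], [0.5265, 0.406], [0.5451, 0.4119], [0.576, 0.3278]] mean [0.551  0.3671] sides [0.088 0.02  0.09  0.02 ] ang [109.7, 17.6, -69.8, -165.5]
mat [[0.4121, 0.1604], [0.3816, 0.3992], [0.6215, 0.428], [0.6434, 0.1895]] mean [0.5147 0.2943] sides [0.241 0.242 0.24  0.233] ang [97.3, 6.8, -84.8, -172.8]
```

The crop confirms one orange bar on the bed, three green bars on the mat, and the knob's yellow end roughly 80° clockwise from the red tick. The measured sizes agree with the ones given.

```bash
cat >> h.py <<'E'
def plan(x,y,z,yaw,smax=.24,o=None):
    "turn rows first (tool frame), then shift rows in the turned frame"
    from scipy.spatial.transform import Rotation as Ro
    o=env.observe(); e=np.array(o["ee_rot"]); A=Ro.from_euler("xyz",e); B=Ro.from_euler("xyz",[np.pi,0,np.radians(yaw)])
    rv=(A.inv()*B).as_rotvec()/np.radians(45); n=int(np.ceil(np.abs(rv).max()/.18)) or 1
    d=B.inv().apply(np.array([x,y,z])-o["tool_pos"])/.2; m=int(np.ceil(np.linalg.norm(d)/smax))
    print("turn",n,"x",(rv/n).round(3).tolist(),"| shift",m,"x",(d/m).round(3).tolist(),"total",d.round(3).tolist(),"yaw now",np.degrees(e[2]).round(1))
E
python3 - <<'E'
from h import *
print(world("scene0",[(315,312),(368,330),(173,218),(351,290),(370,186),(298,141),(246,302)],0))
plan(.56,-.10,.25,91)
E
```

```text
[[ 0.7774  0.1621]
 [ 0.7485  0.2878]
 [ 0.7602 -0.3159]
 [ 0.6833  0.206 ]
 [ 0.3656  0.0894]
 [ 0.3228 -0.1965]
 [ 0.8448  0.0093]]
turn 9 x [-0.0, 0.0, 0.171] | shift 16 x [-0.202, 0.11, -0.011] total [-3.232, 1.765, -0.183] yaw now 160.1
```

>>> {"method": "arm_command", "body": {
  "commands": [
    [[0,0,-0.18],[0,0,0.171],1],
    [[0,0,0],[0,0,0.171],1],
    [[0,0,0],[0,0,0.171],1],
    [[0,0,0],[0,0,0.171],1],
    [[0,0,0],[0,0,0.171],1],
    [[0,0,0],[0,0,0.171],1],
    [[0,0,0],[0,0,0.171],1],
    [[0,0,0],[0,0,0.171],1],
    [[0,0,0],[0,0,0.171],1]
  ]
}}

```text
clock: 1.05
tool_pos: [0.1959, 0.5404, 0.2496]
ee_rot: [-3.141, 0.001, 1.58]
force: [0.1, 0.2, 0.9]
gripper_width: 0.998
gripper_force: 0.0
```

>>> {"method": "arm_command", "body": {
  "commands": [
    [[-0.202,0.11,0],[0,0,0],1],
    [[-0.202,0.11,0],[0,0,0],1],
    [[-0.202,0.11,0],[0,0,0],1],
    [[-0.202,0.11,0],[0,0,0],1],
    [[-0.202,0.11,0],[0,0,0],1],
    [[-0.202,0.11,0],[0,0,0],1],
    [[-0.202,0.11,0],[0,0,0],1],
    [[-0.202,0.11,0],[0,0,0],1]
  ]
}}

```text
clock: 1.85
tool_pos: [0.377, 0.2182, 0.2499]
ee_rot: [3.141, -0.0, 1.585]
force: [1.1, 0.3, 0.4]
gripper_width: 0.999
gripper_force: 0.0
```

>>> {"method": "arm_command", "body": {
  "commands": [
    [[-0.202,0.11,0],[0,0,0],1],
    [[-0.202,0.11,0],[0,0,0],1],
    [[-0.202,0.11,0],[0,0,0],1],
    [[-0.202,0.11,0],[0,0,0],1],
    [[-0.202,0.11,0],[0,0,0],1],
    [[-0.202,0.11,0],[0,0,0],1],
    [[-0.202,0.11,0],[0,0,0],1],
    [[-0.202,0.11,0],[0,0,0],1],
    [[0,0,0],[0,0,0],1],
    [[0,0,0],[0,0,0],1],
    [[0,0,0],[0,0,0],1]
  ]
}}

```text
clock: 2.95
tool_pos: [0.5565, -0.0999, 0.2497]
ee_rot: [-3.141, -0.001, 1.586]
force: [-0.4, 0.5, 0.1]
gripper_width: 1.004
gripper_force: 0.0
```

Run:
```python
from h import *
d=snap("wrist","w1"); print(d["tool_pos"],d["ee_rot"])
```

```text
[ 0.55649245 -0.09987391  0.24967523] [-3.14055870e+00 -7.63027158e-04  1.58560005e+00]
```

View pics/w1.png

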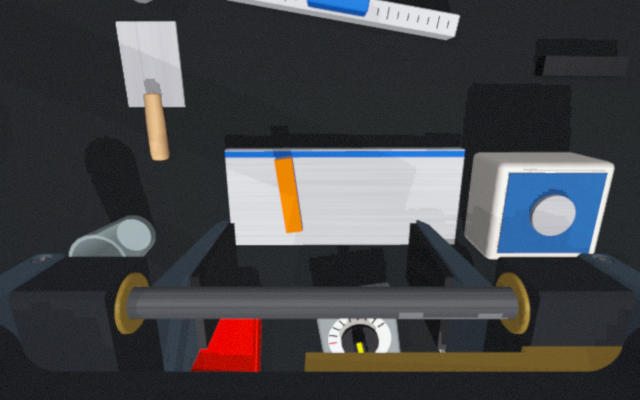

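The wrist view shows the bed's stripe edge running from (226,149) to (465,149), its lower edge at row 245, and the orange bar between (284,158) and (294,232).

Run:
```python
from h import *
im=cv2.imread("pics/w1.png"); h=cv2.cvtColor(im,cv2.COLOR_BGR2HSV)
m=cv2.inRange(h,(5,150,120),(20,255,255)); m[:,:150]=0; m[:100]=0; m[250:]=0
r=cv2.minAreaRect(np.argwhere(m)[:,::-1].astype(np.float32)); b=cv2.boxPoints(r)
w=world("w1",b,.030); print(b.round(1).tolist(),w.tolist(),w.mean(0)); print(np.linalg.norm(np.diff(w,axis=0),axis=1))
m=cv2.inRange(h,(100,120,80),(125,255,255)); m[:140]=0;m[165:]=0;m[:,:215]=0;m[:,475:]=0
for u in range(240,460,40):
    v=np.where(m[:,u])[0]; print(u,v.min(),v.max(),world("w1",[(u,v.min()),(u,v.max()+1)],.014).tolist())
w=world("w1",[(225.5,149),(465,149),(460,245),(233,246)],.014);print(w.tolist())
```

```text
[[274.20001220703125, 159.6999969482422], [291.0, 157.1999969482422], [301.79998779296875, 230.39999389648438], [285.1000061035156, 232.89999389648438]] [[0.5032, -0.0922], [0.5222, -0.0891], [0.5343, -0.1776], [0.5142, -0.1811]] [ 0.518475 -0.135   ]
[0.01925123 0.08932335 0.02040245]
240 152 156 [[0.4614, -0.0868], [0.461, -0.0927]]
280 151 156 [[0.5081, -0.0849], [0.5079, -0.0919]]
320 151 156 [[0.5547, -0.0841], [0.5548, -0.0912]]
360 151 156 [[0.6014, -0.0834], [0.6017, -0.0905]]
400 151 156 [[0.648, -0.0827], [0.6486, -0.0898]]
440 151 156 [[0.6947, -0.082], [0.6955, -0.089]]
[[0.4446, -0.0835], [0.7236, -0.0792], [0.7334, -0.2008], [0.4463, -0.2067]]
```

Run:
```python
from h import *
plan(.5185,-.135,.017,97.4)
```

```text
turn 1 x [-0.001, -0.001, -0.145] | shift 5 x [-0.03, -0.042, 0.233] total [-0.151, -0.211, 1.165] yaw now 90.9
```

>>> {"method": "arm_command", "body": {
  "commands": [
    [[0,0,0],[0,0,-0.145],0.6],
    [[-0.075,-0.105,0],[0,0,0],0.6],
    [[-0.076,-0.106,0],[0,0,0],0.6],
    [[0,0,0.24],[0,0,0],0.6],
    [[0,0,0.24],[0,0,0],0.6],
    [[0,0,0.24],[0,0,0],0.6],
    [[0,0,0.2],[0,0,0],0.6],
    [[0,0,0.12],[0,0,0],0.6],
    [[0,0,0.075],[0,0,0],0.6],
    [[0,0,0.05],[0,0,0],0.6],
    [[0,0,0],[0,0,0],0.6]
  ]
}}

```text
clock: 4.1
tool_pos: [0.5184, -0.135, 0.0163]
ee_rot: [-3.14, -0.001, 1.7]
force: [-1.0, 0.0, 0.4]
gripper_width: 0.602
gripper_force: 0.0
```

>>> {"method": "arm_command", "body": {
  "commands": [
    [[0,0,0],[0,0,0],0],
    [[0,0,0],[0,0,0],0],
    [[0,0,0],[0,0,0],0],
    [[0,0,0],[0,0,0],0],
    [[0,0,0],[0,0,0],0],
    [[0,0,0],[0,0,0],0],
    [[0,0,0],[0,0,0],0]
  ],
  "force": 40
}}

```text
clock: 4.8
tool_pos: [0.5191, -0.1361, 0.0174]
ee_rot: [3.142, 0.0, 1.699]
force: [-1.3, 0.9, 6.6]
gripper_width: 0.216
gripper_force: 40.0
```

>>> {"method": "arm_command", "body": {
  "commands": [
    [[0,0,-0.1],[0,0,0],0],
    [[0,0,-0.2],[0,0,0],0],
    [[0,0,-0.2],[0,0,0],0],
    [[0,0,-0.2],[0,0,0],0],
    [[0,0,0],[0,0,0],0],
    [[0,0,0],[0,0,0],0]
  ]
}}

```text
clock: 5.4
tool_pos: [0.5192, -0.1361, 0.1571]
ee_rot: [3.141, 0.0, 1.699]
force: [0.2, 0.5, -2.0]
gripper_width: 0.215
gripper_force: 40.0
```

Run:
```python
from h import *
plan(.4255,-.338,.150,85.5)
```

```text
turn 2 x [0.001, 0.0, 0.132] | shift 5 x [-0.209, -0.078, 0.007] total [-1.043, -0.388, 0.035] yaw now 97.3
```

Gripped: width is 19.6 mm and the force shows about 2 N of weight.

>>> {"method": "arm_command", "body": {
  "commands": [
    [[0,0,0],[0,0,0.132],0],
    [[0,0,0],[0,0,0.132],0],
    [[-0.209,-0.078,0],[0,0,0],0],
    [[-0.209,-0.078,0],[0,0,0],0],
    [[-0.209,-0.078,0],[0,0,0],0],
    [[-0.209,-0.078,0],[0,0,0],0],
    [[-0.209,-0.078,0],[0,0,0],0],
    [[0,0,0],[0,0,0],0],
    [[0,0,0],[0,0,0],0]
  ]
}}

```text
clock: 6.3
tool_pos: [0.4235, -0.338, 0.1546]
ee_rot: [-3.138, -0.003, 1.489]
force: [0.5, -0.5, -1.4]
gripper_width: 0.217
gripper_force: 40.0
```

Run:
```python
from h import *
print(env.observe()["gripper_width"],env.observe()["gripper_force"])
plan(.4255,-.338,.010,85.5); snap("scene","s1")
a=cv2.imread("pics/s1.png");cv2.imwrite("pics/s1c.png",cv2.resize(a[70:230,150:350],None,fx=3,fy=3))
```

```text
0.21710645041239784 40.00002130866051
turn 1 x [-0.004, -0.004, -0.004] | shift 4 x [0.0, 0.003, 0.181] total [0.001, 0.01, 0.723] yaw now 85.3
```

View pics/s1c.png

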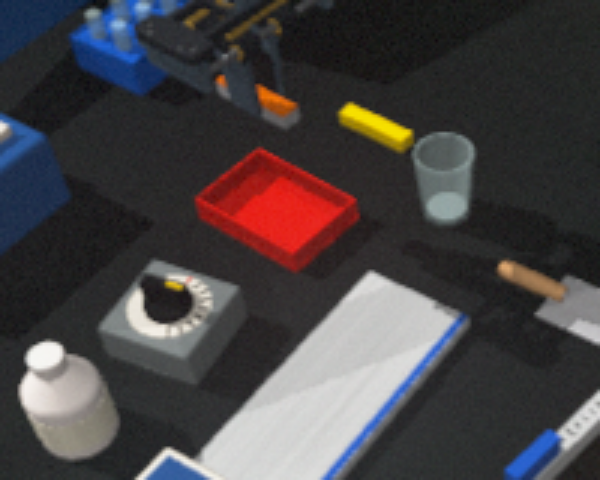

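The orange bar hangs above the tray at crop (260,100), held firmly. The bed is clear. I lower it into the tray.

>>> {"method": "arm_command", "body": {
  "commands": [
    [[0,0.01,0.2],[0,0,0],0],
    [[0,0,0.2],[0,0,0],0],
    [[0,0,0.15],[0,0,0],0],
    [[0,0,0.1],[0,0,0],0],
    [[0,0,0.06],[0,0,0],0],
    [[0,0,0.012],[0,0,0],0],
    [[0,0,0],[0,0,0],0]
  ]
}}

```text
clock: 7.05
tool_pos: [0.4274, -0.3379, 0.0126]
ee_rot: [3.141, -0.0, 1.493]
force: [0.1, -0.7, -0.8]
gripper_width: 0.218
gripper_force: 40.0
```

>>> {"method": "arm_command", "body": {
  "commands": [
    [[0,0,0],[0,0,0],0.5],
    [[0,0,0],[0,0,0],0.5],
    [[0,0,0],[0,0,0],0.5],
    [[0,0,0],[0,0,0],0.5],
    [[0,0,-0.1],[0,0,0],0.5],
    [[0,0,-0.24],[0,0,0],0.5],
    [[0,0,-0.24],[0,0,0],0.5],
    [[0,0,-0.24],[0,0,0],0.6],
    [[0,0,-0.2],[0,0,0],0.6],
    [[0,0,0],[0,0,0],0.6],
    [[0,0,0],[0,0,0],0.6]
  ]
}}

```text
clock: 8.15
tool_pos: [0.4269, -0.3385, 0.2174]
ee_rot: [3.14, 0.001, 1.491]
force: [0.3, 1.0, -1.1]
gripper_width: 0.598
gripper_force: 0.0
```

Run:
```python
from h import *
d=snap("scene","s2"); a=cv2.imread("pics/s2.png");h=cv2.cvtColor(a,cv2.COLOR_BGR2HSV)
m=cv2.inRange(h,(8,150,120),(20,255,255)); m[:, :190]=0;m[:,330:]=0;m[:100]=0;m[260:]=0
p=np.argwhere(m)[:,::-1]; print(len(p),p.mean(0),world("s2",[p.mean(0)],.020))
plan(.585,-.27,.22,109)
```

```text
133 [242.04511278 139.08270677] [[ 0.428  -0.3384]]
turn 3 x [-0.0, -0.0, -0.174] | shift 4 x [0.016, 0.215, -0.005] total [0.063, 0.861, -0.02] yaw now 85.5
```

>>> {"method": "arm_command", "body": {
  "commands": [
    [[0,0,0],[0,0,-0.174],0.6],
    [[0,0,0],[0,0,-0.174],0.6],
    [[0,0,0],[0,0,-0.174],0.6],
    [[0.016,0.215,0],[0,0,0],0.6],
    [[0.016,0.215,0],[0,0,0],0.6],
    [[0.016,0.215,0],[0,0,0],0.6],
    [[0.016,0.215,0],[0,0,0],0.6],
    [[0,0,0],[0,0,0],0.6],
    [[0,0,0],[0,0,0],0.6],
    [[0,0,0],[0,0,0],0.6]
  ]
}}

```text
clock: 9.2
tool_pos: [0.584, -0.2706, 0.215]
ee_rot: [-3.139, -0.002, 1.901]
force: [-0.3, 0.1, -0.3]
gripper_width: 0.601
gripper_force: 0.0
```

Run:
```python
from h import *
d=snap("wrist","w2"); print(d["tool_pos"],d["ee_rot"])
a=cv2.imread("pics/w2.png"); print(pix("w2",[[.607,-.313,.0785],[.607,-.313,.045]]))
cv2.imwrite("pics/w2c.png",cv2.resize(a[120:280,220:420],None,fx=3.5,fy=3.5,interpolation=cv2.INTER_CUBIC))
```

```text
[ 0.58399136 -0.27055708  0.21503091] [-3.13892110e+00 -2.10354051e-03  1.90108264e+00]
[[329.7 234.6]
 [329.  222. ]]
```

View pics/w2c.png

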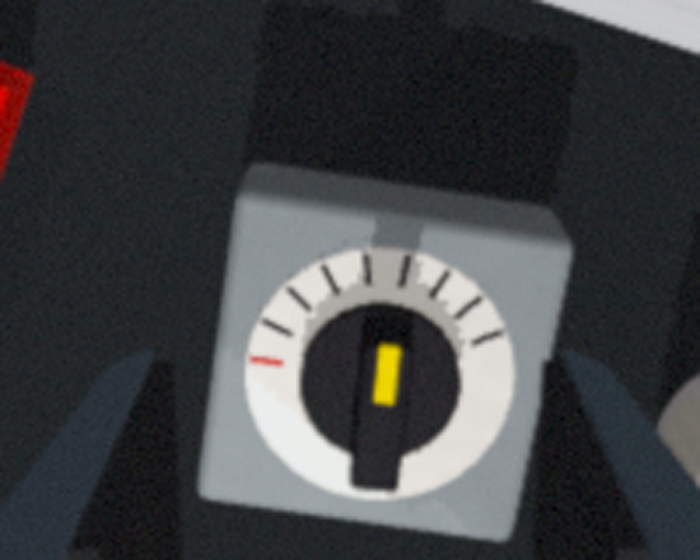

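The crop shows the knob bar's top running from the yellow end at about (389,342) to (376,488), with the red tick at left (266,361). So the knob sits about 80° clockwise of zero.

Run:
```python
from h import *
f=lambda L:[(220+x/3.5,120+y/3.5) for x,y in L]
w=world("w2",f([(389,342),(376,488)]),.0785); c=w.mean(0); d=w[0]-w[1]; print(w,c,np.linalg.norm(d),np.degrees(np.arctan2(d[1],d[0])))
q=world("w2",f([(236,195),(570,245),(510,542),(202,495)]),.045); print(q,q.mean(0)); 
t=world("w2",f([(266,361),(380,373)]),.0475); e=t[0]-q.mean(0); print(t,np.degrees(np.arctan2(e[1],e[0])))
s=q[1]-q[0]; print(np.degrees(np.arctan2(s[1],s[0])))
```

```text
[[ 0.6027 -0.2965]
 [ 0.6135 -0.3381]] [ 0.6081 -0.3173] 0.04297906467106983 104.55357279071258
[[ 0.5514 -0.28  ]
 [ 0.647  -0.2627]
 [ 0.6651 -0.3579]
 [ 0.5698 -0.3737]] [ 0.608325 -0.318575]
[[ 0.5748 -0.3244]
 [ 0.6079 -0.317 ]] -170.14320891514382
10.257372532326137
```

Run:
```python
from h import *
plan(.608,-.3178,.057,104.7)
```

```text
turn 1 x [-0.002, -0.002, 0.093] | shift 4 x [-0.064, 0.014, 0.198] total [-0.258, 0.057, 0.793] yaw now 108.9
```

>>> {"method": "arm_command", "body": {
  "commands": [
    [[0,0,0],[-0.002,-0.002,0.093],0.5],
    [[-0.129,0.028,0],[0,0,0],0.5],
    [[-0.129,0.029,0],[0,0,0],0.5],
    [[0,0,0.24],[0,0,0],0.5],
    [[0,0,0.24],[0,0,0],0.5],
    [[0,0,0.16],[0,0,0],0.5],
    [[0,0,0.1],[0,0,0],0.5],
    [[0,0,0.053],[0,0,0],0.5],
    [[0,0,0],[0,0,0],0.5],
    [[0,0,0],[0,0,0],0.5]
  ]
}}

```text
clock: 10.25
tool_pos: [0.6102, -0.3183, 0.0594]
ee_rot: [3.138, 0.003, 1.828]
force: [1.5, 0.2, 0.2]
gripper_width: 0.505
gripper_force: 0.0
```

>>> {"method": "arm_command", "body": {
  "commands": [
    [[0,0,0],[0,0,0],0],
    [[0,0,0],[0,0,0],0],
    [[0,0,0],[0,0,0],0],
    [[0,0,0],[0,0,0],0],
    [[0,0,0],[0,0,0],0],
    [[0,0,0],[0,0,0],0]
  ],
  "force": 25
}}

```text
clock: 10.85
tool_pos: [0.6071, -0.3186, 0.0587]
ee_rot: [-3.138, 0.001, 1.829]
force: [-6.9, -2.0, 5.4]
gripper_width: 0.15
gripper_force: 25.0
```

>>> {"method": "arm_command", "body": {
  "commands": [
    [[0,0,0],[0,0,-0.15],0],
    [[0,0,0],[0,0,-0.15],0],
    [[0,0,0],[0,0,-0.15],0],
    [[0,0,0],[0,0,-0.15],0],
    [[0,0,0],[0,0,-0.15],0],
    [[0,0,0],[0,0,-0.15],0],
    [[0,0,0],[0,0,-0.15],0],
    [[0,0,0],[0,0,-0.15],0],
    [[0,0,0],[0,0,-0.15],0],
    [[0,0,0],[0,0,-0.15],0],
    [[0,0,0],[0,0,-0.15],0],
    [[0,0,0],[0,0,0],0]
  ]
}}

```text
clock: 12.05
tool_pos: [0.6064, -0.3194, 0.0587]
ee_rot: [-3.138, -0.004, 3.127]
force: [-8.9, -4.9, 5.4]
gripper_width: 0.152
gripper_force: 25.0
```

Run:
```python
from h import *
o=env.observe(); print(o["tool_pos"],np.degrees(o["ee_rot"]),o["wrist_torque"],o["force"],o["joints"][5])
```

```text
[ 0.60642645 -0.31944459  0.05868267] [-179.79730703   -0.25605035  179.18200223] [-0.81288749  1.58764142  0.00612275] [-8.85961975 -4.85318468  5.37070205] -2.0525606979795428
```

>>> {"method": "arm_command", "body": {
  "commands": [
    [[0,0,0],[0,0,-0.08],0],
    [[0,0,0],[0,0,-0.08],0],
    [[0,0,0],[0,0,-0.06],0],
    [[0,0,0],[0,0,0],0],
    [[0,0,0],[0,0,0],0]
  ]
}}

```text
clock: 12.55
tool_pos: [0.6065, -0.3196, 0.0587]
ee_rot: [-3.139, -0.005, -2.985]
force: [-9.0, -5.0, 5.5]
gripper_width: 0.15
gripper_force: 25.0
```

Run:
```python
from h import *
o=env.observe(); print(o["tool_pos"],np.degrees(o["ee_rot"]),o["wrist_torque"],o["force"],o["joints"][5])
```

```text
[ 0.60649232 -0.31959021  0.05871024] [-179.82595345   -0.27947757 -171.02315536] [-0.80905091  1.58123104  0.04588009] [-8.97565885 -4.97123421  5.51709509] -2.223471205905976
```

>>> {"method": "arm_command", "body": {
  "commands": [
    [[0,0,0],[0,0,-0.04],0],
    [[0,0,0],[0,0,-0.03],0],
    [[0,0,0],[0,0,0],0],
    [[0,0,0],[0,0,0],0]
  ]
}}

```text
clock: 12.95
tool_pos: [0.6065, -0.3196, 0.0587]
ee_rot: [-3.139, -0.005, -2.933]
force: [-10.8, -4.6, 5.9]
gripper_width: 0.154
gripper_force: 25.2
```

Run:
```python
from h import *
o=env.observe(); print(o["tool_pos"],np.degrees(o["ee_rot"]),o["wrist_torque"],o["force"],o["joints"][5])
```

```text
[ 0.60647516 -0.319626    0.05869658] [-179.87147587   -0.26241843 -168.04659016] [-0.94902713  1.61448975 -0.72671774] [-10.79030241  -4.55710659   5.89758749] -2.2762253580863305
```

>>> {"method": "arm_command", "body": {
  "commands": [
    [[0,0,0],[0,0,0],0.5],
    [[0,0,0],[0,0,0],0.5],
    [[0,0,0],[0,0,0],0.5],
    [[0,0,0],[0,0,0],0.5],
    [[0,0,-0.15],[0,0,0],0.5],
    [[0,0,-0.24],[0,0,0],0.5],
    [[0,0,-0.24],[0,0,0],0.5],
    [[0,0,-0.18],[0,0,0],0.5],
    [[0,0,0],[0,0,0],0.5],
    [[0,0,0],[0,0,0],0.5]
  ]
}}

```text
clock: 13.95
tool_pos: [0.6099, -0.3172, 0.2208]
ee_rot: [-3.139, 0.003, -2.931]
force: [-0.2, -0.7, -1.0]
gripper_width: 0.499
gripper_force: 0.0
```

Run:
```python
from h import *
plan(.53,.07,.22,180)
```

```text
turn 2 x [-0.001, 0.002, 0.134] | shift 9 x [0.044, 0.215, 0.0] total [0.4, 1.936, 0.004] yaw now -167.9
```

>>> {"method": "arm_command", "body": {
  "commands": [
    [[0,0,0],[0,0,0.134],0.5],
    [[0,0,0],[0,0,0.134],0.5],
    [[0.044,0.215,0],[0,0,0],0.5],
    [[0.044,0.215,0],[0,0,0],0.5],
    [[0.044,0.215,0],[0,0,0],0.5],
    [[0.044,0.215,0],[0,0,0],0.5],
    [[0.044,0.215,0],[0,0,0],0.5],
    [[0.044,0.215,0],[0,0,0],0.5],
    [[0.044,0.215,0],[0,0,0],0.5],
    [[0.044,0.215,0],[0,0,0],0.5],
    [[0.044,0.215,0],[0,0,0],0.5],
    [[0,0,0],[0,0,0],0.5]
  ]
}}

```text
clock: 15.15
tool_pos: [0.5279, 0.0739, 0.2174]
ee_rot: [3.141, -0.003, -3.136]
force: [0.5, -1.2, -0.3]
gripper_width: 0.496
gripper_force: 0.0
```

Run:
```python
from h import *
snap("scene","s3"); d=snap("wrist","w3"); print(d["tool_pos"],d["ee_rot"])
a=cv2.imread("pics/w3.png"); b=cv2.imread("pics/s3.png")
c=cv2.resize(b[145:205,180:240],(300,300),interpolation=cv2.INTER_CUBIC)
o=np.zeros((400,800,3),np.uint8); o[:,:500]=a[:,70:570]; o[:300,500:]=c; cv2.imwrite("pics/w3c.png",o)
```

```text
[0.52874534 0.0715917  0.21758302] [-3.14024454e+00 -1.90650405e-03 -3.13695724e+00]
```

View pics/w3c.png

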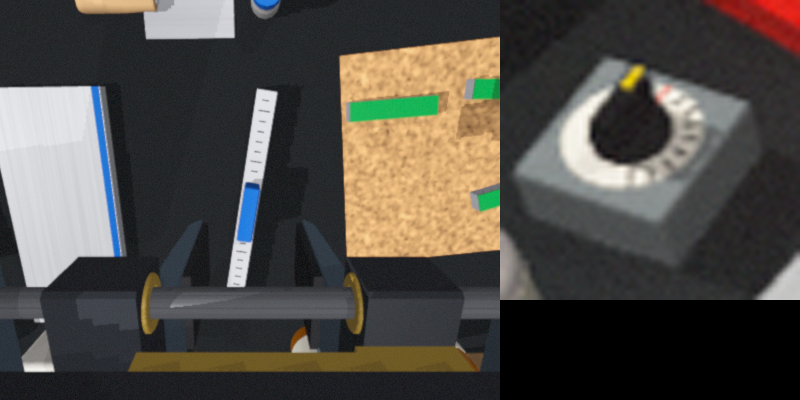

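Run:
```python
from h import *
c=np.array([.608,-.318])
for th in (0,10,20,30):
    a=np.radians(190-th); p=pix("s3",[[*(c+.018*np.array([np.cos(a),np.sin(a)])),.0785]])[0]; print(th,(p-[180,145])*5+[500,0])
print((pix("s3",[[*(c+.034*np.array([np.cos(np.radians(190)),np.sin(np.radians(190))])),.0475]])[0]-[180,145])*5+[500,0])
# straightedge
im=cv2.imread("pics/w3.png");h=cv2.cvtColor(im,cv2.COLOR_BGR2HSV)
f=lambda L:[(x+70,y) for x,y in L]
m=cv2.inRange(h,(100,130,100),(125,255,255)); m[:170]=0;m[245:]=0;m[:,:290]=0;m[:,340:]=0
pts=np.argwhere(m)[:,::-1]; pts=pts[im[pts[:,1],pts[:,0],0]>160]; b=cv2.boxPoints(cv2.minAreaRect(pts.astype(np.float32)));w=world("w3",b,.05);print(b,w,w.mean(0))
w=world("w3",f([(258,89),(277,91),(243,287),(227,287)]),.025); print(w, np.degrees(np.arctan2(*(w[2]-w[1])[::-1])), np.degrees(np.arctan2(*(w[3]-w[0])[::-1])))
w=world("w3",f([(101,87),(120,253)]),.014); print(w)
```

```text
0 [635.5  74. ]
10 [640.   75.5]
20 [644.  78.]
30 [647.  81.]
[662.5  92.5]
[[306.32974 239.57837]
 [314.68112 186.6865 ]
 [329.4703  189.02164]
 [321.11893 241.91351]] [[0.5963 0.0563]
 [0.5389 0.0651]
 [0.5412 0.0799]
 [0.5989 0.0718]] [0.568825 0.068275]
[[0.4452 0.0778]
 [0.447  0.0967]
 [0.6676 0.0626]
 [0.6678 0.0438]] -8.787143569251022 -8.684258547550549
[[ 0.444  -0.0824]
 [ 0.63   -0.082 ]]
```

The knob's yellow end is at crop (632,77). The projection for zero is (635,74), so the knob is at its stop. The straightedge is still at (0.569, 0.068), yaw −8.7°, so I grasp its grip.

Run:
```python
from h import *
plan(.569,.0685,.0295,171.3)
```

```text
turn 2 x [-0.001, -0.001, 0.098] | shift 5 x [-0.039, 0.004, 0.188] total [-0.197, 0.022, 0.942] yaw now -179.9
```

>>> {"method": "arm_command", "body": {
  "commands": [
    [[0,0,0],[0,0,0.098],0.5],
    [[0,0,0],[0,0,0.098],0.5],
    [[-0.197,0.022,0],[0,0,0],0.5],
    [[0,0,0.24],[0,0,0],0.5],
    [[0,0,0.24],[0,0,0],0.5],
    [[0,0,0.2],[0,0,0],0.5],
    [[0,0,0.14],[0,0,0],0.5],
    [[0,0,0.08],[0,0,0],0.5],
    [[0,0,0.04],[0,0,0],0.5],
    [[0,0,0],[0,0,0],0.5],
    [[0,0,0],[0,0,0],0.5]
  ]
}}

```text
clock: 16.35
tool_pos: [0.571, 0.0671, 0.032]
ee_rot: [-3.141, 0.003, 2.987]
force: [0.4, -0.3, -0.3]
gripper_width: 0.499
gripper_force: 0.0
```

>>> {"method": "arm_command", "body": {
  "commands": [
    [[0,0,0],[0,0,0],0],
    [[0,0,0],[0,0,0],0],
    [[0,0,0],[0,0,0],0],
    [[0,0,0],[0,0,0],0],
    [[0,0,0],[0,0,0],0],
    [[0,0,0],[0,0,0],0],
    [[0,0,-0.1],[0,0,0],0],
    [[0,0,-0.15],[0,0,0],0],
    [[0,0,0],[0,0,0],0],
    [[0,0,0],[0,0,0],0]
  ],
  "force": 50
}}

```text
clock: 17.35
tool_pos: [0.5698, 0.0678, 0.081]
ee_rot: [-3.141, 0.002, 2.988]
force: [-1.1, -0.7, -3.7]
gripper_width: 0.177
gripper_force: 49.9
```

Run:
```python
from h import *
plan(.584,-.067,.077,-179.4)
```

```text
turn 2 x [-0.001, 0.001, -0.104] | shift 3 x [-0.021, -0.225, 0.007] total [-0.064, -0.675, 0.02] yaw now 171.2
```

>>> {"method": "arm_command", "body": {
  "commands": [
    [[0,0,0],[0,0,-0.104],0],
    [[0,0,0],[0,0,-0.104],0],
    [[-0.016,-0.169,0],[0,0,0],0],
    [[-0.016,-0.169,0],[0,0,0],0],
    [[-0.016,-0.169,0],[0,0,0],0],
    [[-0.016,-0.168,0],[0,0,0],0],
    [[0,0,0],[0,0,0],0],
    [[0,0,0],[0,0,0],0]
  ]
}}

```text
clock: 18.15
tool_pos: [0.5829, -0.0675, 0.0796]
ee_rot: [3.142, -0.002, -3.134]
force: [-0.3, 1.1, -3.4]
gripper_width: 0.171
gripper_force: 49.9
```

Run:
```python
from h import *
plan(.584,-.067,.033,-179.4)
d=snap("scene","s4"); b=cv2.imread("pics/s4.png"); cv2.imwrite("pics/s4c.png",cv2.resize(b[130:270,200:360],None,fx=4,fy=4,interpolation=cv2.INTER_CUBIC))
```

```text
turn 1 x [0.0, -0.002, -0.004] | shift 1 x [-0.006, 0.002, 0.233] total [-0.006, 0.002, 0.233] yaw now -179.6
```

View pics/s4c.png

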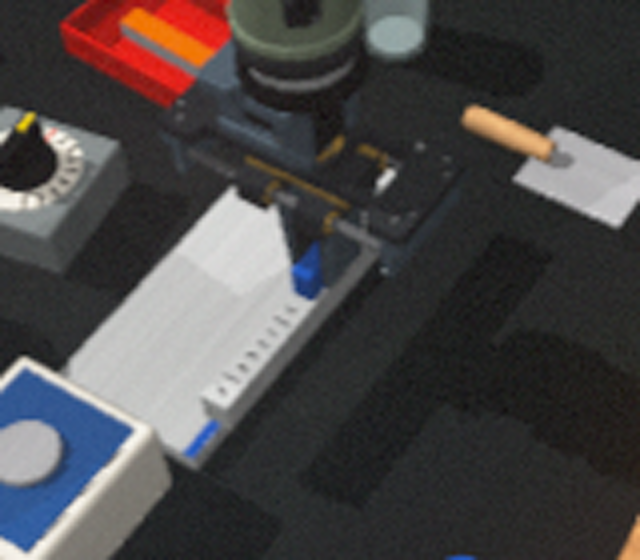

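The orange bar lies in the tray, and the straightedge is held level beside the stripe. I lower it with a small gap, then slide it home.

>>> {"method": "arm_command", "body": {
  "commands": [
    [[0,0.015,0.1],[0,0,0],0],
    [[0,0,0.08],[0,0,0],0],
    [[0,0,0.04],[0,0,0],0],
    [[0,0,0.02],[0,0,0],0],
    [[0,0,0],[0,0,0],0],
    [[0,0,0],[0,0,0],0]
  ]
}}

```text
clock: 18.8
tool_pos: [0.5849, -0.064, 0.0342]
ee_rot: [-3.14, 0.003, -3.132]
force: [-0.0, 0.1, -3.1]
gripper_width: 0.17
gripper_force: 49.9
```

>>> {"method": "arm_command", "body": {
  "commands": [
    [[0,-0.01,0],[0,0,0],0],
    [[0,-0.01,0],[0,0,0],0],
    [[0,0,0],[0,0,0],0]
  ]
}}

```text
clock: 19.1
tool_pos: [0.5846, -0.0686, 0.0341]
ee_rot: [-3.14, 0.003, -3.132]
force: [0.2, -0.0, -2.9]
gripper_width: 0.174
gripper_force: 49.9
```

>>> {"method": "arm_command", "body": {
  "commands": [
    [[0,-0.01,0],[0,0,0],0],
    [[0,-0.01,0],[0,0,0],0],
    [[0,0,0],[0,0,0],0]
  ]
}}

```text
clock: 19.4
tool_pos: [0.5844, -0.0718, 0.0338]
ee_rot: [-3.142, 0.002, -3.132]
force: [-0.2, 2.5, -2.2]
gripper_width: 0.173
gripper_force: 49.9
```

>>> {"method": "arm_command", "body": {
  "commands": [
    [[0,-0.01,0],[0,0,0],0],
    [[0,0,0],[0,0,0],0]
  ]
}}

```text
clock: 19.6
tool_pos: [0.5844, -0.0726, 0.0338]
ee_rot: [3.14, 0.002, -3.131]
force: [-0.3, 7.4, -1.9]
gripper_width: 0.174
gripper_force: 50.0
```

>>> {"method": "arm_command", "body": {
  "commands": [
    [[0,0.006,0.006],[0,0,0],0],
    [[0,0,0.006],[0,0,0],0],
    [[0,0,0],[0,0,0],0]
  ]
}}

```text
clock: 19.9
tool_pos: [0.5847, -0.0722, 0.0319]
ee_rot: [3.141, 0.003, -3.132]
force: [-0.7, 6.2, 1.5]
gripper_width: 0.173
gripper_force: 50.0
```

>>> {"method": "arm_command", "body": {
  "commands": [
    [[0,0,0.006],[0,0,0],0],
    [[0,0,0],[0,0,0],0]
  ]
}}

```text
clock: 20.1
tool_pos: [0.5847, -0.0722, 0.0319]
ee_rot: [3.141, 0.003, -3.132]
force: [-3.1, 6.5, 9.5]
gripper_width: 0.172
gripper_force: 50.0
```

>>> {"method": "arm_command", "body": {
  "commands": [
    [[0,-0.006,-0.006],[0,0,0],0],
    [[0,-0.004,0],[0,0,0],0],
    [[0,0,0],[0,0,0],0],
    [[0,0,0],[0,0,0],0]
  ]
}}

```text
clock: 20.5
tool_pos: [0.5847, -0.0727, 0.0319]
ee_rot: [3.139, 0.002, -3.132]
force: [-0.7, 10.6, 2.4]
gripper_width: 0.172
gripper_force: 50.0
```

>>> {"method": "arm_command", "body": {
  "commands": [
    [[0,0,0],[0,0,0],0.32],
    [[0,0,0],[0,0,0],0.32],
    [[0,0,0],[0,0,0],0.32],
    [[0,0,0],[0,0,0],0.32],
    [[0,0,-0.1],[0,0,0],0.32],
    [[0,0,-0.24],[0,0,0],0.35],
    [[0,0,-0.24],[0,0,0],0.5],
    [[0,0,-0.24],[0,0,0],0.5],
    [[0,0,-0.1],[0,0,0],0.5]
  ]
}}

```text
clock: 21.4
tool_pos: [0.5861, -0.0756, 0.2208]
ee_rot: [-3.139, 0.011, -3.133]
force: [0.4, 0.5, -0.9]
gripper_width: 0.497
gripper_force: 0.0
```

Run:
```python
from h import *
plan(.47,.28,.22,96)
plan(.56,-.04,.22,91)
```

```text
turn 11 x [0.001, 0.001, 0.171] | shift 8 x [0.229, -0.049, 0.0] total [1.829, -0.392, 0.004] yaw now -179.5
turn 12 x [0.001, 0.001, 0.166] | shift 1 x [0.18, -0.128, 0.004] total [0.18, -0.128, 0.004] yaw now -179.5
```

>>> {"method": "arm_command", "body": {
  "commands": [
    [[0,0,0],[0,0,0.171],0.5],
    [[0,0,0],[0,0,0.171],0.5],
    [[0,0,0],[0,0,0.171],0.5],
    [[0,0,0],[0,0,0.171],0.5],
    [[0,0,0],[0,0,0.171],0.5],
    [[0,0,0],[0,0,0.171],0.5],
    [[0,0,0],[0,0,0.171],0.5],
    [[0,0,0],[0,0,0.171],0.5],
    [[0,0,0],[0,0,0.171],0.5],
    [[0,0,0],[0,0,0.171],0.5],
    [[0,0,0],[0,0,0.171],0.5],
    [[0,0,0],[0,0,0],0.5]
  ]
}}

```text
clock: 22.6
tool_pos: [0.5841, -0.0752, 0.2153]
ee_rot: [3.14, 0.001, 1.674]
force: [-0.4, -0.8, 0.4]
gripper_width: 0.501
gripper_force: 0.0
```

Run:
```python
from h import *
d=snap("wrist","w4"); print(d["tool_pos"],d["ee_rot"])
```

```text
[ 0.5840802  -0.07518721  0.21527187] [3.13977337e+00 1.48832858e-03 1.67357348e+00]
```

>>> {"method": "arm_command", "body": {
  "commands": [
    [[0.229,-0.049,0],[0,0,0],0.5],
    [[0.229,-0.049,0],[0,0,0],0.5],
    [[0.229,-0.049,0],[0,0,0],0.5],
    [[0.229,-0.049,0],[0,0,0],0.5],
    [[0.229,-0.049,0],[0,0,0],0.5],
    [[0.229,-0.049,0],[0,0,0],0.5],
    [[0.229,-0.049,0],[0,0,0],0.5],
    [[0.229,-0.049,0],[0,0,0],0.5],
    [[0,0,0],[0,0,0],0.5],
    [[0,0,0],[0,0,0],0.5],
    [[0,0,0],[0,0,0],0.5]
  ]
}}

```text
clock: 23.75
tool_pos: [0.4687, 0.2807, 0.2147]
ee_rot: [3.14, 0.002, 1.674]
force: [0.5, 0.2, 0.1]
gripper_width: 0.497
gripper_force: 0.0
```

Run:
```python
from h import *
d=snap("wrist","w5"); print(d["tool_pos"],d["ee_rot"])
im=cv2.imread("pics/w5.png");h=cv2.cvtColor(im,cv2.COLOR_BGR2HSV)
m=cv2.inRange(h,(55,120,60),(85,255,255)); m=cv2.morphologyEx(m,cv2.MORPH_OPEN,np.ones((3,3)))
n,l,s,c=cv2.connectedComponentsWithStats(m)
for i in range(1,n):
    if s[i,4]<200: continue
    b=cv2.boxPoints(cv2.minAreaRect(np.argwhere(l==i)[:,::-1].astype(np.float32))); w=world("w5",b,.018)
    e=[w[1]-w[0],w[2]-w[1]]; L=max(e,key=np.linalg.norm); L=L*np.sign(L[1])
    print(s[i],w.mean(0),[np.linalg.norm(x).round(4) for x in e],np.degrees(np.arctan2(L[1],L[0])).round(1))
a=cv2.imread("pics/w4.png"); o=np.zeros((400,800,3),np.uint8); o[:,:400]=a[:,130:530]; o[:,400:]=im[:,120:520]; cv2.imwrite("pics/w45.png",o)
```

```text
[0.46872926 0.28069101 0.21472115] [3.13967579e+00 1.84468173e-03 1.67429080e+00]
[ 394   48   32   92 1770] [0.550725 0.36775 ] [np.float64(0.0193), np.float64(0.0888)] 109.7
[ 291   64   24   90 1648] [0.4429   0.341675] [np.float64(0.0883), np.float64(0.0186)] 90.3
[ 302  187   18   76 1247] [0.46385  0.216925] [np.float64(0.0185), np.float64(0.0903)] 95.8
```

View pics/w45.png

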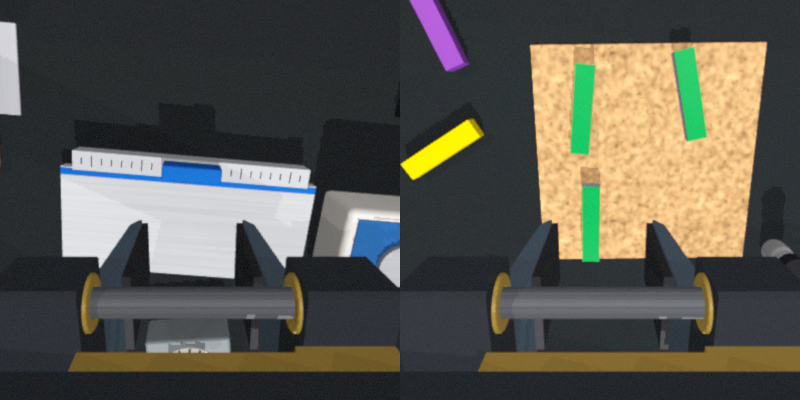

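The left half shows the straightedge flush along the stripe and centred. The right half shows the three green bars on the mat, with the yellow and purple look-alikes off it. Now the first bar.

Run:
```python
from h import *
plan(.4637,.217,.005,95.9)
```

```text
turn 1 x [0.002, 0.002, -0.001] | shift 5 x [-0.063, -0.012, 0.21] total [-0.313, -0.058, 1.049] yaw now 95.9
```

>>> {"method": "arm_command", "body": {
  "commands": [
    [[-0.156,-0.029,0],[0,0,0],0.55],
    [[-0.157,-0.029,0],[0,0,0],0.55],
    [[0,0,0.24],[0,0,0],0.55],
    [[0,0,0.24],[0,0,0],0.55],
    [[0,0,0.22],[0,0,0],0.55],
    [[0,0,0.16],[0,0,0],0.55],
    [[0,0,0.11],[0,0,0],0.55],
    [[0,0,0.07],[0,0,0],0.55],
    [[0,0,0],[0,0,0],0.55],
    [[0,0,0],[0,0,0],0.55],
    [[0,0,0],[0,0,0],0.55]
  ]
}}

```text
clock: 24.9
tool_pos: [0.4648, 0.2177, 0.0079]
ee_rot: [3.138, 0.0, 1.673]
force: [-0.1, 0.5, 0.1]
gripper_width: 0.551
gripper_force: 0.0
```

>>> {"method": "arm_command", "body": {
  "commands": [
    [[0,0,0],[0,0,0],0],
    [[0,0,0],[0,0,0],0],
    [[0,0,0],[0,0,0],0],
    [[0,0,0],[0,0,0],0],
    [[0,0,0],[0,0,0],0],
    [[0,0,0],[0,0,0],0],
    [[0,0,0],[0,0,0],0],
    [[0,0,0],[0,0,0],0]
  ],
  "force": 50
}}

```text
clock: 25.7
tool_pos: [0.4637, 0.218, 0.007]
ee_rot: [3.14, 0.001, 1.674]
force: [-2.0, 0.3, 4.4]
gripper_width: 0.212
gripper_force: 50.0
```

>>> {"method": "arm_command", "body": {
  "commands": [
    [[0,0,-0.1],[0,0,0],0],
    [[0,0,-0.2],[0,0,0],0],
    [[0,0,-0.22],[0,0,0],0],
    [[0,0,0],[0,0,0],0],
    [[0,0,0],[0,0,0],0]
  ]
}}

```text
clock: 26.2
tool_pos: [0.4638, 0.2181, 0.1112]
ee_rot: [3.138, 0.001, 1.674]
force: [0.1, 0.5, -1.8]
gripper_width: 0.21
gripper_force: 50.0
```

Run:
```python
from h import *
plan(.514,-.132,.11,90.5)
```

```text
turn 1 x [0.004, 0.001, 0.12] | shift 8 x [-0.219, 0.029, 0.001] total [-1.753, 0.236, 0.006] yaw now 95.9
```

>>> {"method": "arm_command", "body": {
  "commands": [
    [[0,0,0],[0.004,0,0.12],0],
    [[-0.219,0.0295,0],[0,0,0],0],
    [[-0.219,0.0295,0],[0,0,0],0],
    [[-0.219,0.0295,0],[0,0,0],0],
    [[-0.219,0.0295,0],[0,0,0],0],
    [[-0.219,0.0295,0],[0,0,0],0],
    [[-0.219,0.0295,0],[0,0,0],0],
    [[-0.219,0.0295,0],[0,0,0],0],
    [[-0.219,0.0295,0],[0,0,0],0],
    [[0,0,0],[0,0,0],0],
    [[0,0,0],[0,0,0],0],
    [[0,0,0],[0,0,0],0]
  ]
}}

```text
clock: 27.4
tool_pos: [0.5126, -0.1308, 0.1097]
ee_rot: [-3.137, -0.0, 1.58]
force: [-0.3, 0.2, -1.2]
gripper_width: 0.216
gripper_force: 50.0
```

Run:
```python
from h import *
print(env.observe()["gripper_width"],env.observe()["gripper_force"])
plan(.514,-.132,.021,90.5)
d=snap("wrist","w6")
P=lambda x,z:[x,-.0822+.0096*(x-.584),z]
print(pix("w6",[P(.5,.025),P(.53,.025)]))
im=cv2.imread("pics/w6.png");h=cv2.cvtColor(im,cv2.COLOR_BGR2HSV); m=cv2.inRange(h,(55,120,60),(85,255,255)); p=np.argwhere(m)[:,::-1]
b=cv2.boxPoints(cv2.minAreaRect(p.astype(np.float32))); w=world("w6",b,d["tool_pos"][2]+.011); print(b,w,w.mean(0))
```

```text
0.21600579795546104 49.99376133084297
turn 1 x [-0.006, -0.0, 0.001] | shift 2 x [-0.003, 0.003, 0.222] total [-0.006, 0.007, 0.444] yaw now 90.5
[[304.7 140.7]
 [346.  140.7]]
[[300.99997 174.99998]
 [341.99997 174.99998]
 [341.99997 336.99994]
 [300.99997 336.99994]] [[ 0.503  -0.086 ]
 [ 0.5222 -0.0858]
 [ 0.5245 -0.1756]
 [ 0.5024 -0.1758]] [ 0.513025 -0.1308  ]
```

>>> {"method": "arm_command", "body": {
  "commands": [
    [[0,0.005,0.18],[-0.006,0,0],0],
    [[0,0,0.14],[0,0,0],0],
    [[0,0,0.08],[0,0,0],0],
    [[0,0,0.035],[0,0,0],0],
    [[0,0,0],[0,0,0],0],
    [[0,0,0],[0,0,0],0]
  ]
}}

```text
clock: 28.05
tool_pos: [0.5156, -0.1316, 0.0249]
ee_rot: [3.137, 0.001, 1.581]
force: [0.9, -0.3, -1.3]
gripper_width: 0.211
gripper_force: 50.0
```

>>> {"method": "arm_command", "body": {
  "commands": [
    [[0,0,0.007],[0,0,0],0],
    [[0,0,0],[0,0,0],0],
    [[0,0,0],[0,0,0],0]
  ]
}}

```text
clock: 28.35
tool_pos: [0.5153, -0.1321, 0.0233]
ee_rot: [3.137, 0.001, 1.579]
force: [0.7, 0.3, -1.7]
gripper_width: 0.214
gripper_force: 50.0
```

>>> {"method": "arm_command", "body": {
  "commands": [
    [[0,0,0.01],[0.003,0,0],0],
    [[0,0,0.006],[0,0,0],0],
    [[0,0,0],[0,0,0],0],
    [[0,0,0],[0,0,0],0]
  ]
}}

```text
clock: 28.75
tool_pos: [0.5149, -0.1321, 0.0194]
ee_rot: [3.141, 0.001, 1.58]
force: [-0.0, 0.5, -1.4]
gripper_width: 0.216
gripper_force: 50.0
```

>>> {"method": "arm_command", "body": {
  "commands": [
    [[0,0,0.005],[0,0,0],0],
    [[0,0,0],[0,0,0],0],
    [[0,0,0],[0,0,0],0]
  ]
}}

```text
clock: 29.05
tool_pos: [0.5151, -0.1321, 0.019]
ee_rot: [3.14, 0.001, 1.58]
force: [-0.8, 0.4, 4.3]
gripper_width: 0.216
gripper_force: 50.0
```

>>> {"method": "arm_command", "body": {
  "commands": [
    [[0.008,0,-0.002],[0,0,0],0],
    [[0.008,0,0],[0,0,0],0],
    [[0,0,0],[0,0,0],0],
    [[0,0,0],[0,0,0],0]
  ]
}}

```text
clock: 29.45
tool_pos: [0.5153, -0.1289, 0.019]
ee_rot: [3.14, 0.001, 1.58]
force: [-0.1, -1.8, 1.6]
gripper_width: 0.215
gripper_force: 50.0
```

>>> {"method": "arm_command", "body": {
  "commands": [
    [[0.003,0,0],[0,0,0],0],
    [[0,0,0],[0,0,0],0],
    [[0,0,0],[0,0,0],0]
  ]
}}

```text
clock: 29.75
tool_pos: [0.5152, -0.1284, 0.019]
ee_rot: [3.14, 0.001, 1.58]
force: [0.7, -1.8, 1.7]
gripper_width: 0.215
gripper_force: 50.0
```

>>> {"method": "arm_command", "body": {
  "commands": [
    [[0.003,0,0],[0,0,0],0],
    [[0,0,0],[0,0,0],0],
    [[0,0,0],[0,0,0],0]
  ]
}}

```text
clock: 30.05
tool_pos: [0.5151, -0.1279, 0.019]
ee_rot: [3.14, 0.002, 1.58]
force: [0.3, -3.6, 1.7]
gripper_width: 0.215
gripper_force: 50.0
```

Contact is felt at y = −0.128 as predicted, so I release and go for the second bar.

>>> {"method": "arm_command", "body": {
  "commands": [
    [[0,0,0],[0,0,0],0.4],
    [[0,0,0],[0,0,0],0.4],
    [[0,0,0],[0,0,0],0.4],
    [[0,0,0],[0,0,0],0.4],
    [[0,0,-0.1],[0,0,0],0.4],
    [[0,0,-0.2],[0,0,0],0.4],
    [[0,0,-0.24],[0,0,0],0.5],
    [[0,0,-0.24],[0,0,0],0.5],
    [[0,0,-0.2],[0,0,0],0.5],
    [[0,0,0],[0,0,0],0.5]
  ]
}}

```text
clock: 31.05
tool_pos: [0.5178, -0.1281, 0.2211]
ee_rot: [3.128, 0.004, 1.58]
force: [0.9, 0.3, 0.2]
gripper_width: 0.502
gripper_force: 0.0
```

Run:
```python
from h import *
plan(.49,.34,.215,92)
d=snap("wrist","w7")
im=cv2.imread("pics/w7.png");h=cv2.cvtColor(im,cv2.COLOR_BGR2HSV); m=cv2.inRange(h,(55,120,60),(85,255,255)); p=np.argwhere(m)[:,::-1]
b=cv2.boxPoints(cv2.minAreaRect(p.astype(np.float32))); w=world("w7",b,.030); print(b.tolist(),w.tolist(),w.mean(0))
```

```text
turn 1 x [0.017, 0.006, -0.033] | shift 10 x [0.234, -0.006, 0.003] total [2.344, -0.057, 0.031] yaw now 90.5
[[307.0, 129.0], [326.0, 129.0], [326.0, 210.0], [307.0, 210.0]] [[0.5056, -0.0835], [0.525, -0.0834], [0.5261, -0.1707], [0.5054, -0.1708]] [ 0.515525 -0.1271  ]
```

>>> {"method": "arm_command", "body": {
  "commands": [
    [[0,0,0],[0,0,-0.033],0.55],
    [[0.234,-0.006,0],[0,0,0],0.55],
    [[0.234,-0.006,0],[0,0,0],0.55],
    [[0.234,-0.006,0],[0,0,0],0.55],
    [[0.234,-0.006,0],[0,0,0],0.55],
    [[0.234,-0.006,0],[0,0,0],0.55],
    [[0.234,-0.006,0],[0,0,0],0.55],
    [[0.234,-0.006,0],[0,0,0],0.55],
    [[0.234,-0.006,0],[0,0,0],0.55],
    [[0.234,-0.006,0],[0,0,0],0.55],
    [[0.234,-0.006,0],[0,0,0],0.55],
    [[0,0,0],[0,0,0],0.55]
  ]
}}

```text
clock: 32.3
tool_pos: [0.4847, 0.3445, 0.2112]
ee_rot: [-3.139, 0.001, 1.612]
force: [-0.2, -1.2, -1.0]
gripper_width: 0.548
gripper_force: 0.0
```

>>> {"method": "arm_command", "body": {
  "commands": [
    [[0,0,0],[0,0,0],0.55],
    [[0,0,0],[0,0,0],0.55]
  ]
}}

```text
clock: 32.5
tool_pos: [0.4859, 0.3385, 0.2129]
ee_rot: [-3.14, 0.003, 1.605]
force: [-0.5, -0.5, -0.5]
gripper_width: 0.548
gripper_force: 0.0
```

```bash
cat >> h.py <<'E'
def greens(fn,z):
    im=cv2.imread(f"pics/{fn}.png");h=cv2.cvtColor(im,cv2.COLOR_BGR2HSV)
    m=cv2.morphologyEx(cv2.inRange(h,(55,120,60),(85,255,255)),cv2.MORPH_OPEN,np.ones((3,3)))
    n,l,s,c=cv2.connectedComponentsWithStats(m)
    for i in range(1,n):
        if s[i,4]<100: continue
        b=cv2.boxPoints(cv2.minAreaRect(np.argwhere(l==i)[:,::-1].astype(np.float32))); w=world(fn,b,z)
        e=[w[1]-w[0],w[2]-w[1]]; L=max(e,key=np.linalg.norm); L=L*np.sign(L[1])
        print(s[i],w.mean(0),"ymax",w[:,1].max(),[float(np.linalg.norm(x).round(4)) for x in e],np.degrees(np.arctan2(L[1],L[0])).round(1))
E
python3 - <<'E'
from h import *
snap("wrist","w8"); greens("w8",.018)
plan(.443,.3415,.006,91)
E
```

```text
[ 366  102   37   85 1566] [0.55085  0.368125] ymax 0.4127 [0.0191, 0.0887] 109.6
[ 272  125   19   82 1480] [0.4429   0.341625] ymax 0.3858 [0.0185, 0.0877] 90.5
turn 1 x [-0.001, 0.003, 0.021] | shift 5 x [0.004, -0.043, 0.207] total [0.019, -0.216, 1.037] yaw now 91.9
```

>>> {"method": "arm_command", "body": {
  "commands": [
    [[0,0,0],[0,0,0.021],0.55],
    [[0.019,-0.216,0],[0,0,0],0.55],
    [[0,0,0.24],[0,0,0],0.55],
    [[0,0,0.24],[0,0,0],0.55],
    [[0,0,0.22],[0,0,0],0.55],
    [[0,0,0.16],[0,0,0],0.55],
    [[0,0,0.11],[0,0,0],0.55],
    [[0,0,0.067],[0,0,0],0.55],
    [[0,0,0],[0,0,0],0.55],
    [[0,0,0],[0,0,0],0.55],
    [[0,0,0],[0,0,0],0.55]
  ]
}}

```text
clock: 33.65
tool_pos: [0.4445, 0.3433, 0.0084]
ee_rot: [3.138, -0.001, 1.589]
force: [-0.0, 0.8, 0.3]
gripper_width: 0.549
gripper_force: 0.0
```

>>> {"method": "arm_command", "body": {
  "commands": [
    [[0,0,0],[0,0,0],0],
    [[0,0,0],[0,0,0],0],
    [[0,0,0],[0,0,0],0],
    [[0,0,0],[0,0,0],0],
    [[0,0,0],[0,0,0],0],
    [[0,0,0],[0,0,0],0],
    [[0,0,0],[0,0,0],0],
    [[0,0,0],[0,0,0],0]
  ],
  "force": 50
}}

```text
clock: 34.45
tool_pos: [0.4434, 0.3427, 0.0071]
ee_rot: [3.141, 0.001, 1.589]
force: [-1.5, -0.3, 3.7]
gripper_width: 0.218
gripper_force: 50.0
```

>>> {"method": "arm_command", "body": {
  "commands": [
    [[0,0,-0.1],[0,0,0],0],
    [[0,0,-0.2],[0,0,0],0],
    [[0,0,-0.22],[0,0,0],0],
    [[0,0,0],[0,0,0],0],
    [[0,0,0],[0,0,0],0]
  ]
}}

```text
clock: 34.95
tool_pos: [0.4436, 0.3429, 0.1114]
ee_rot: [3.139, 0.0, 1.589]
force: [-0.7, -0.4, -1.2]
gripper_width: 0.215
gripper_force: 50.0
```

Run:
```python
from h import *
plan(.584,-.131,.11,90.5,.23)
```

```text
turn 1 x [0.003, 0.0, 0.012] | shift 11 x [-0.216, 0.062, 0.001] total [-2.375, 0.681, 0.007] yaw now 91.0
```

>>> {"method": "arm_command", "body": {
  "commands": [
    [[-0.216,0.062,0],[0.003,0,0.012],0],
    [[-0.216,0.062,0],[0,0,0],0],
    [[-0.216,0.062,0],[0,0,0],0],
    [[-0.216,0.062,0],[0,0,0],0],
    [[-0.216,0.062,0],[0,0,0],0],
    [[-0.216,0.062,0],[0,0,0],0],
    [[-0.216,0.062,0],[0,0,0],0],
    [[-0.216,0.062,0],[0,0,0],0],
    [[-0.216,0.062,0],[0,0,0],0],
    [[-0.216,0.062,0],[0,0,0],0],
    [[-0.216,0.062,0],[0,0,0],0]
  ]
}}

```text
clock: 36.05
tool_pos: [0.5831, -0.1326, 0.1087]
ee_rot: [-3.136, -0.0, 1.579]
force: [1.3, 0.1, -1.4]
gripper_width: 0.217
gripper_force: 50.0
```

>>> {"method": "arm_command", "body": {
  "commands": [
    [[0,0,0],[0,0,0],0],
    [[0,0,0],[0,0,0],0],
    [[0,0,0],[0,0,0],0]
  ]
}}

```text
clock: 36.35
tool_pos: [0.583, -0.1299, 0.1097]
ee_rot: [-3.137, -0.0, 1.58]
force: [0.6, 0.6, -1.4]
gripper_width: 0.219
gripper_force: 50.0
```

Run:
```python
from h import *
d=snap("wrist","w9"); print(d["tool_pos"],env.observe()["gripper_width"]); greens("w9",d["tool_pos"][2]+.011)
plan(.584,-.131,.0205,90.5)
```

```text
[ 0.58299035 -0.1299436   0.10974629] 0.21307297613761236
[ 215  142   34  115 3011] [ 0.540275 -0.098675] ymax -0.0693 [0.0125, 0.0577] 90.5
[ 301  177   42  110 4448] [ 0.583275 -0.114825] ymax -0.0859 [0.0192, 0.0576] 91.5
[303 319  39  21 792] [ 0.58405  -0.169775] ymax -0.1633 [0.0202, 0.0127] 0.9
turn 1 x [-0.005, 0.0, 0.002] | shift 2 x [-0.003, 0.002, 0.224] total [-0.007, 0.004, 0.449] yaw now 90.6
```

>>> {"method": "arm_command", "body": {
  "commands": [
    [[-0.005,0,0.18],[-0.003,0,0],0],
    [[0,0,0.14],[0,0,0],0],
    [[0,0,0.08],[0,0,0],0],
    [[0,0,0.04],[0,0,0],0],
    [[0,0,0.008],[0,0,0],0],
    [[0,0,0],[0,0,0],0],
    [[0,0,0],[0,0,0],0]
  ]
}}

```text
clock: 37.1
tool_pos: [0.5852, -0.1321, 0.0229]
ee_rot: [3.138, 0.002, 1.58]
force: [0.2, -0.1, -1.5]
gripper_width: 0.213
gripper_force: 50.0
```

>>> {"method": "arm_command", "body": {
  "commands": [
    [[0,0,0.005],[0,0,0],0],
    [[0,0,0.003],[0,0,0],0],
    [[0,0,0],[0,0,0],0],
    [[0,0,0],[0,0,0],0]
  ]
}}

```text
clock: 37.5
tool_pos: [0.5844, -0.1322, 0.0203]
ee_rot: [3.14, 0.001, 1.579]
force: [0.1, 0.2, -1.1]
gripper_width: 0.216
gripper_force: 50.0
```

>>> {"method": "arm_command", "body": {
  "commands": [
    [[0,0,0.005],[0,0,0],0],
    [[0,0,0],[0,0,0],0],
    [[0,0,0],[0,0,0],0]
  ]
}}

```text
clock: 37.8
tool_pos: [0.5844, -0.1322, 0.0192]
ee_rot: [3.14, 0.001, 1.58]
force: [1.0, 0.6, -0.0]
gripper_width: 0.214
gripper_force: 50.0
```

>>> {"method": "arm_command", "body": {
  "commands": [
    [[0,0,0.003],[0,0,0],0],
    [[0,0,0],[0,0,0],0],
    [[0,0,0],[0,0,0],0]
  ]
}}

```text
clock: 38.1
tool_pos: [0.5844, -0.1322, 0.0191]
ee_rot: [3.14, 0.001, 1.58]
force: [-1.4, -0.2, 5.1]
gripper_width: 0.213
gripper_force: 50.0
```

>>> {"method": "arm_command", "body": {
  "commands": [
    [[0.009,0,-0.003],[0,0,0],0],
    [[0.009,0,0],[0,0,0],0],
    [[0,0,0],[0,0,0],0],
    [[0,0,0],[0,0,0],0]
  ]
}}

```text
clock: 38.5
tool_pos: [0.5846, -0.1286, 0.0191]
ee_rot: [3.14, 0.001, 1.58]
force: [0.0, 0.3, 1.5]
gripper_width: 0.217
gripper_force: 50.0
```

>>> {"method": "arm_command", "body": {
  "commands": [
    [[0.003,0,0],[0,0,0],0],
    [[0,0,0],[0,0,0],0],
    [[0,0,0],[0,0,0],0]
  ]
}}

```text
clock: 38.8
tool_pos: [0.5845, -0.1281, 0.0191]
ee_rot: [3.14, 0.001, 1.58]
force: [0.5, -2.2, 0.8]
gripper_width: 0.214
gripper_force: 50.0
```

>>> {"method": "arm_command", "body": {
  "commands": [
    [[0.003,0,0],[0,0,0],0],
    [[0,0,0],[0,0,0],0],
    [[0,0,0],[0,0,0],0]
  ]
}}

```text
clock: 39.1
tool_pos: [0.5843, -0.1273, 0.0191]
ee_rot: [3.14, 0.001, 1.58]
force: [-0.2, -1.8, 1.7]
gripper_width: 0.216
gripper_force: 50.0
```

>>> {"method": "arm_command", "body": {
  "commands": [
    [[0.003,0,0],[0,0,0],0],
    [[0,0,0],[0,0,0],0],
    [[0,0,0],[0,0,0],0]
  ]
}}

```text
clock: 39.4
tool_pos: [0.5842, -0.1267, 0.0191]
ee_rot: [3.141, 0.001, 1.58]
force: [0.0, -0.9, 1.4]
gripper_width: 0.212
gripper_force: 50.0
```

>>> {"method": "arm_command", "body": {
  "commands": [
    [[0,0,0],[0,0,0],0.4],
    [[0,0,0],[0,0,0],0.4],
    [[0,0,0],[0,0,0],0.4],
    [[0,0,0],[0,0,0],0.4],
    [[0,0,-0.1],[0,0,0],0.4],
    [[0,0,-0.2],[0,0,0],0.4],
    [[0,0,-0.24],[0,0,0],0.5],
    [[0,0,-0.24],[0,0,0],0.5],
    [[0,0,-0.2],[0,0,0],0.5],
    [[0,0,0],[0,0,0],0.5],
    [[0,0,0],[0,0,0],0.5]
  ]
}}

```text
clock: 40.5
tool_pos: [0.5841, -0.1265, 0.2158]
ee_rot: [3.139, 0.001, 1.58]
force: [-0.1, 0.2, -0.7]
gripper_width: 0.5
gripper_force: 0.0
```

Run:
```python
from h import *
d=snap("wrist","w10"); greens("w10",.030)
plan(.55,.34,.215,100,.23)
```

```text
[ 244  131   23   84 1563] [ 0.51605 -0.1276 ] ymax -0.0824 [0.0192, 0.0893] 90.5
[ 312  132   19   83 1514] [ 0.58455 -0.1275 ] ymax -0.0836 [0.0181, 0.0876] 91.0
turn 2 x [-0.0, 0.0, -0.106] | shift 11 x [0.211, 0.022, -0.0] total [2.325, 0.241, -0.004] yaw now 90.5
```

>>> {"method": "arm_command", "body": {
  "commands": [
    [[0,0,0],[0,0,-0.106],0.55],
    [[0,0,0],[0,0,-0.106],0.55],
    [[0.232,0.024,0],[0,0,0],0.55],
    [[0.232,0.024,0],[0,0,0],0.55],
    [[0.232,0.024,0],[0,0,0],0.55],
    [[0.232,0.024,0],[0,0,0],0.55],
    [[0.232,0.024,0],[0,0,0],0.55],
    [[0.232,0.024,0],[0,0,0],0.55],
    [[0.232,0.024,0],[0,0,0],0.55],
    [[0.232,0.024,0],[0,0,0],0.55],
    [[0.232,0.024,0],[0,0,0],0.55],
    [[0.232,0.024,0],[0,0,0],0.55]
  ]
}}

```text
clock: 41.75
tool_pos: [0.549, 0.34, 0.2118]
ee_rot: [-3.138, 0.003, 1.746]
force: [0.9, -0.8, -0.0]
gripper_width: 0.55
gripper_force: 0.0
```

>>> {"method": "arm_command", "body": {
  "commands": [
    [[0,0,0],[0,0,0],0.55],
    [[0,0,0],[0,0,0],0.55],
    [[0,0,0],[0,0,0],0.55]
  ]
}}

```text
clock: 42.05
tool_pos: [0.55, 0.3374, 0.213]
ee_rot: [-3.14, 0.003, 1.745]
force: [-0.3, -0.1, -0.5]
gripper_width: 0.551
gripper_force: 0.0
```

Run:
```python
from h import *
snap("wrist","w11"); greens("w11",.018)
plan(.551,.368,.006,109.7)
a=cv2.imread("pics/w10.png"); cv2.imwrite("pics/w10c.png",cv2.resize(a[90:240,180:440],None,fx=3,fy=3,interpolation=cv2.INTER_CUBIC))
```

```text
[ 313   99   29   86 1509] [0.55145  0.368025] ymax 0.4127 [0.0182, 0.0883] 109.4
turn 2 x [-0.001, 0.002, -0.108] | shift 5 x [0.029, 0.011, 0.208] total [0.144, 0.055, 1.038] yaw now 100.0
```

View pics/w10c.png

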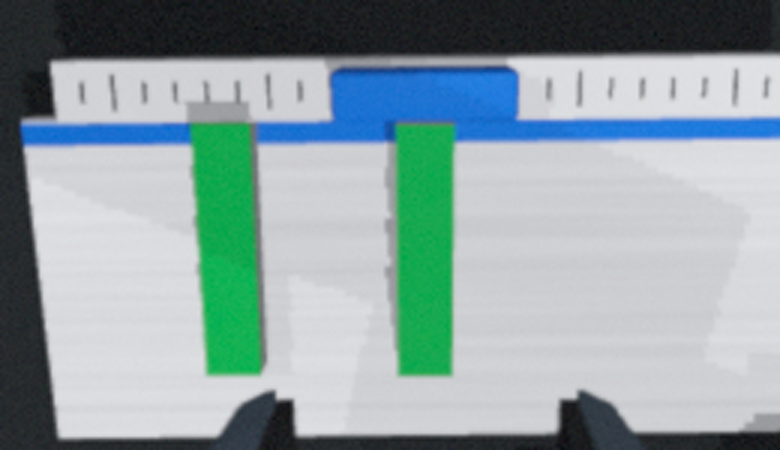

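The picture shows both bars square, with their ends at the straightedge's face (row 122) and the straightedge still flush. Now bar 3.

>>> {"method": "arm_command", "body": {
  "commands": [
    [[0,0,0],[0,0,-0.108],0.55],
    [[0,0,0],[0,0,-0.108],0.55],
    [[0.144,0.057,0],[0,0,0],0.55],
    [[0,0,0.24],[0,0,0],0.55],
    [[0,0,0.24],[0,0,0],0.55],
    [[0,0,0.22],[0,0,0],0.55],
    [[0,0,0.16],[0,0,0],0.55],
    [[0,0,0.11],[0,0,0],0.55],
    [[0,0,0.067],[0,0,0],0.55],
    [[0,0,0],[0,0,0],0.55],
    [[0,0,0],[0,0,0],0.55]
  ]
}}

```text
clock: 43.2
tool_pos: [0.5525, 0.3692, 0.0081]
ee_rot: [3.139, 0.001, 1.915]
force: [0.4, 1.0, 0.7]
gripper_width: 0.546
gripper_force: 0.0
```

>>> {"method": "arm_command", "body": {
  "commands": [
    [[0,0,0],[0,0,0],0],
    [[0,0,0],[0,0,0],0],
    [[0,0,0],[0,0,0],0],
    [[0,0,0],[0,0,0],0],
    [[0,0,0],[0,0,0],0],
    [[0,0,0],[0,0,0],0],
    [[0,0,0],[0,0,0],0],
    [[0,0,0],[0,0,0],0]
  ],
  "force": 50
}}

```text
clock: 44.0
tool_pos: [0.5515, 0.3695, 0.0077]
ee_rot: [3.141, 0.001, 1.916]
force: [-1.4, -0.2, 5.6]
gripper_width: 0.217
gripper_force: 50.0
```

>>> {"method": "arm_command", "body": {
  "commands": [
    [[0,0,-0.1],[0,0,0],0],
    [[0,0,-0.2],[0,0,0],0],
    [[0,0,-0.22],[0,0,0],0],
    [[0,0,0],[0,0,0],0],
    [[0,0,0],[0,0,0],0]
  ]
}}

```text
clock: 44.5
tool_pos: [0.5519, 0.3697, 0.1116]
ee_rot: [3.139, 0.001, 1.916]
force: [-1.2, -0.0, -1.3]
gripper_width: 0.217
gripper_force: 50.0
```

Run:
```python
from h import *
plan(.654,-.131,.11,90.5,.235)
```

```text
turn 3 x [0.001, 0.0, 0.143] | shift 11 x [-0.228, 0.044, 0.001] total [-2.508, 0.489, 0.008] yaw now 109.8
```

>>> {"method": "arm_command", "body": {
  "commands": [
    [[0,0,0],[0,0,0.143],0],
    [[0,0,0],[0,0,0.143],0],
    [[0,0,0],[0,0,0.143],0],
    [[-0.228,0.0445,0],[0,0,0],0],
    [[-0.228,0.0445,0],[0,0,0],0],
    [[-0.228,0.0445,0],[0,0,0],0],
    [[-0.228,0.0445,0],[0,0,0],0],
    [[-0.228,0.0445,0],[0,0,0],0],
    [[-0.228,0.0445,0],[0,0,0],0]
  ]
}}

```text
clock: 45.4
tool_pos: [0.6058, 0.0943, 0.1088]
ee_rot: [-3.138, 0.002, 1.579]
force: [0.7, 0.9, -1.1]
gripper_width: 0.216
gripper_force: 50.0
```

>>> {"method": "arm_command", "body": {
  "commands": [
    [[-0.228,0.0445,0],[0,0,0],0],
    [[-0.228,0.0445,0],[0,0,0],0],
    [[-0.228,0.0445,0],[0,0,0],0],
    [[-0.228,0.0445,0],[0,0,0],0],
    [[-0.228,0.0445,0],[0,0,0],0],
    [[0,0,0],[0,0,0],0],
    [[0,0,0],[0,0,0],0],
    [[0,0,0],[0,0,0],0]
  ]
}}

```text
clock: 46.2
tool_pos: [0.6523, -0.1302, 0.11]
ee_rot: [-3.139, -0.0, 1.579]
force: [0.3, 0.3, -0.9]
gripper_width: 0.216
gripper_force: 50.0
```

Run:
```python
from h import *
d=snap("wrist","w12"); print(d["tool_pos"],d["ee_rot"],env.observe()["gripper_width"]); greens("w12",d["tool_pos"][2]+.011); greens("w12",.030)
plan(.654,-.131,.0205,90.5)
```

```text
[ 0.6523258  -0.13016158  0.11001619] [-3.13941251e+00 -8.70271548e-05  1.57932521e+00] 0.21289658993665236
[ 118  141   43  114 3020] [ 0.56565  -0.098525] ymax -0.0685 [0.0127, 0.0579] 90.6
[ 214  142   35  115 3018] [ 0.60975 -0.0988 ] ymax -0.0692 [0.0125, 0.0579] 91.6
[ 301  177   42  110 4436] [ 0.652575 -0.11505 ] ymax -0.0861 [0.0192, 0.0577] 91.5
[303 319  39  20 758] [ 0.65335 -0.1697 ] ymax -0.1636 [0.0202, 0.012] 0.6
[ 118  141   43  114 3020] [ 0.516125 -0.1275  ] ymax -0.0803 [0.02, 0.0911] 90.6
[ 214  142   35  115 3018] [ 0.585425 -0.127925] ymax -0.0815 [0.0196, 0.0909] 91.5
[ 301  177   42  110 4436] [ 0.652775 -0.15345 ] ymax -0.108 [0.0301, 0.0906] 91.5
[303 319  39  20 758] [ 0.65395  -0.239375] ymax -0.2298 [0.0317, 0.0188] 0.5
turn 1 x [-0.002, 0.0, 0.001] | shift 2 x [-0.003, 0.004, 0.225] total [-0.006, 0.007, 0.45] yaw now 90.5
```

>>> {"method": "arm_command", "body": {
  "commands": [
    [[-0.003,0.004,0.18],[0,0,0],0],
    [[0,0,0.14],[0,0,0],0],
    [[0,0,0.08],[0,0,0],0],
    [[0,0,0.04],[0,0,0],0],
    [[0,0,0.014],[0,0,0],0],
    [[0,0,0],[0,0,0],0],
    [[0,0,0],[0,0,0],0],
    [[0,0,0],[0,0,0],0]
  ]
}}

```text
clock: 47.05
tool_pos: [0.655, -0.132, 0.0222]
ee_rot: [3.138, 0.002, 1.579]
force: [-0.6, 0.4, -1.4]
gripper_width: 0.214
gripper_force: 50.0
```

>>> {"method": "arm_command", "body": {
  "commands": [
    [[0,0,0.004],[0,0,0],0],
    [[0,0,0],[0,0,0],0],
    [[0,0,0],[0,0,0],0]
  ]
}}

```text
clock: 47.35
tool_pos: [0.6544, -0.1321, 0.0204]
ee_rot: [3.14, 0.001, 1.579]
force: [0.2, 0.4, -1.4]
gripper_width: 0.217
gripper_force: 50.0
```

>>> {"method": "arm_command", "body": {
  "commands": [
    [[0,0,0.003],[0,0,0],0],
    [[0,0,0],[0,0,0],0],
    [[0,0,0],[0,0,0],0]
  ]
}}

```text
clock: 47.65
tool_pos: [0.6544, -0.132, 0.0197]
ee_rot: [3.14, 0.001, 1.579]
force: [-0.1, -0.0, -0.8]
gripper_width: 0.215
gripper_force: 50.0
```

>>> {"method": "arm_command", "body": {
  "commands": [
    [[0,0,0.003],[0,0,0],0],
    [[0.009,0,0],[0,0,0],0],
    [[0.009,0,0],[0,0,0],0],
    [[0,0,0],[0,0,0],0],
    [[0,0,0],[0,0,0],0]
  ]
}}

```text
clock: 48.15
tool_pos: [0.655, -0.1287, 0.0197]
ee_rot: [3.139, 0.002, 1.579]
force: [0.1, -2.6, 4.9]
gripper_width: 0.213
gripper_force: 50.0
```

>>> {"method": "arm_command", "body": {
  "commands": [
    [[0.004,0,0],[0,0,0],0],
    [[0,0,0],[0,0,0],0],
    [[0,0,0],[0,0,0],0]
  ]
}}

```text
clock: 48.45
tool_pos: [0.6549, -0.1282, 0.0196]
ee_rot: [3.139, 0.002, 1.579]
force: [-0.2, -3.5, 6.7]
gripper_width: 0.219
gripper_force: 50.0
```

>>> {"method": "arm_command", "body": {
  "commands": [
    [[0.003,0,0],[0,0,0],0],
    [[0,0,0],[0,0,0],0],
    [[0,0,0],[0,0,0],0]
  ]
}}

```text
clock: 48.75
tool_pos: [0.6549, -0.1276, 0.0197]
ee_rot: [3.139, 0.002, 1.579]
force: [0.5, -3.0, 4.9]
gripper_width: 0.215
gripper_force: 50.0
```

>>> {"method": "arm_command", "body": {
  "commands": [
    [[0.003,0,-0.002],[0,0,0],0],
    [[0,0,0],[0,0,0],0],
    [[0,0,0],[0,0,0],0]
  ]
}}

```text
clock: 49.05
tool_pos: [0.6547, -0.1265, 0.0196]
ee_rot: [3.139, 0.001, 1.579]
force: [0.5, -2.9, 4.7]
gripper_width: 0.21
gripper_force: 50.0
```

>>> {"method": "arm_command", "body": {
  "commands": [
    [[0,0,0],[0,0,0],0.4],
    [[0,0,0],[0,0,0],0.4],
    [[0,0,0],[0,0,0],0.4],
    [[0,0,0],[0,0,0],0.4],
    [[0,0,-0.1],[0,0,0],0.4],
    [[0,0,-0.2],[0,0,0],0.4],
    [[0,0,-0.24],[0,0,0],0.5],
    [[0,0,-0.24],[0,0,0],0.5],
    [[0,0,-0.2],[0,0,0],0.5],
    [[0,0,0],[0,0,0],0.5],
    [[0,0,0],[0,0,0],0.5]
  ]
}}

```text
clock: 50.15
tool_pos: [0.6542, -0.126, 0.2163]
ee_rot: [3.139, 0.001, 1.579]
force: [-0.9, -0.2, -0.9]
gripper_width: 0.5
gripper_force: 0.0
```

Run:
```python
from h import *
d=snap("wrist","w13"); greens("w13",.030)
plan(.585,-.0722,.15,-179.5,.23)
a=cv2.imread("pics/w13.png"); cv2.imwrite("pics/w13c.png",cv2.resize(a[90:240,110:380],None,fx=2.9,fy=2.9,interpolation=cv2.INTER_CUBIC))
```

```text
[ 175  131   27   83 1558] [ 0.5166   -0.127175] ymax -0.0813 [0.0194, 0.0893] 90.9
[ 243  131   23   84 1561] [ 0.585125 -0.127225] ymax -0.0819 [0.0193, 0.0895] 90.5
[ 312  132   20   83 1499] [ 0.655175 -0.127125] ymax -0.0832 [0.0192, 0.0877] 90.9
turn 12 x [-0.0, 0.0, -0.167] | shift 3 x [0.113, 0.09, 0.108] total [0.34, 0.271, 0.323] yaw now 90.5
```

View pics/w13c.png

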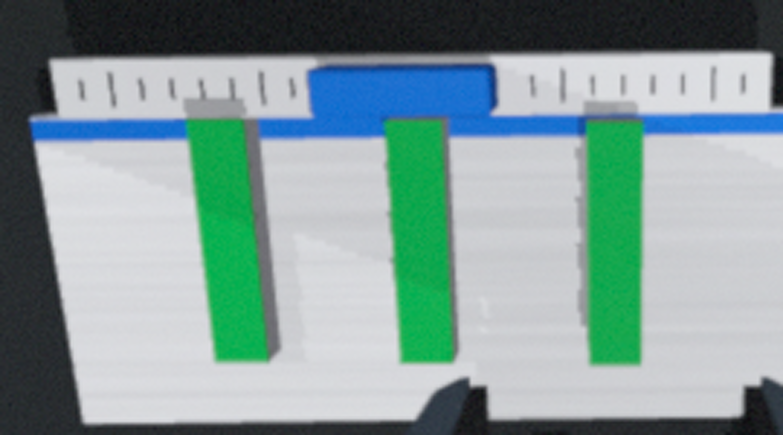

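All three bars are square, evenly spaced and up against the straightedge at row 118. As a last step I seat the straightedge firmly against the edge by its grip, which also takes up any slack.

>>> {"method": "arm_command", "body": {
  "commands": [
    [[0,0,0],[0,0,-0.167],0.5],
    [[0,0,0],[0,0,-0.167],0.5],
    [[0,0,0],[0,0,-0.167],0.5],
    [[0,0,0],[0,0,-0.167],0.5],
    [[0,0,0],[0,0,-0.167],0.5],
    [[0,0,0],[0,0,-0.167],0.5],
    [[0,0,0],[0,0,-0.167],0.5],
    [[0,0,0],[0,0,-0.167],0.5],
    [[0,0,0],[0,0,-0.167],0.5],
    [[0,0,0],[0,0,-0.167],0.5],
    [[0,0,0],[0,0,-0.167],0.5],
    [[0,0,0],[0,0,-0.167],0.5]
  ]
}}

```text
clock: 51.4
tool_pos: [0.653, -0.1258, 0.2125]
ee_rot: [3.141, -0.004, -3.125]
force: [0.2, 0.2, -0.2]
gripper_width: 0.5
gripper_force: 0.0
```

>>> {"method": "arm_command", "body": {
  "commands": [
    [[0.17,0.135,0],[0,0,0],0.4],
    [[0.17,0.136,0],[0,0,0],0.4],
    [[0,0,0],[0,0,0],0.4],
    [[0,0,0],[0,0,0],0.4]
  ]
}}

```text
clock: 51.8
tool_pos: [0.5845, -0.0722, 0.2139]
ee_rot: [-3.141, -0.001, -3.129]
force: [-0.1, 0.7, 0.6]
gripper_width: 0.398
gripper_force: 0.0
```

Run:
```python
from h import *
plan(.585,-.0715,.037,-179.5)
```

```text
turn 1 x [-0.001, -0.002, 0.004] | shift 4 x [-0.001, 0.001, 0.221] total [-0.003, 0.003, 0.884] yaw now -179.3
```

>>> {"method": "arm_command", "body": {
  "commands": [
    [[0,0.003,0.24],[0,0,0],0.4],
    [[0,0,0.24],[0,0,0.004],0.4],
    [[0,0,0.18],[0,0,0],0.4],
    [[0,0,0.12],[0,0,0],0.4],
    [[0,0,0.07],[0,0,0],0.4],
    [[0,0,0.034],[0,0,0],0.4],
    [[0,0,0],[0,0,0],0.4],
    [[0,0,0],[0,0,0],0.4]
  ]
}}

```text
clock: 52.6
tool_pos: [0.5864, -0.0727, 0.0386]
ee_rot: [-3.14, 0.002, -3.134]
force: [0.4, -0.6, -0.6]
gripper_width: 0.404
gripper_force: 0.2
```

>>> {"method": "arm_command", "body": {
  "commands": [
    [[0,0,0],[0,0,0],0],
    [[0,0,0],[0,0,0],0],
    [[0,0,0],[0,0,0],0],
    [[0,0,0],[0,0,0],0],
    [[0,0,0],[0,0,0],0]
  ],
  "force": 15
}}

```text
clock: 53.1
tool_pos: [0.5857, -0.0722, 0.0387]
ee_rot: [-3.14, 0.002, -3.134]
force: [0.5, 0.4, -0.3]
gripper_width: 0.012
gripper_force: 0.0
```

>>> {"method": "arm_command", "body": {
  "commands": [
    [[0,-0.004,0],[0,0,0],0],
    [[0,-0.003,0],[0,0,0],0],
    [[0,0,0],[0,0,0],0],
    [[0,0,0],[0,0,0],0]
  ]
}}

```text
clock: 53.5
tool_pos: [0.5857, -0.0737, 0.0385]
ee_rot: [-3.14, 0.001, -3.134]
force: [-0.1, 0.3, -0.3]
gripper_width: 0.006
gripper_force: 0.0
```

The fingers shut on nothing, so the straightedge is not where it was, perhaps knocked aside. I rise and look.

>>> {"method": "arm_command", "body": {
  "commands": [
    [[0,0,-0.1],[0,0,0],0],
    [[0,0,-0.24],[0,0,0],0],
    [[0,0,-0.24],[0,0,0],0],
    [[0,0,-0.24],[0,0,0],0.4],
    [[0,0,-0.1],[0,0,0],0.4],
    [[0,0,0],[0,0,0],0.4]
  ]
}}

```text
clock: 54.1
tool_pos: [0.5874, -0.0738, 0.2266]
ee_rot: [-3.139, 0.01, -3.134]
force: [-0.6, 0.2, -0.7]
gripper_width: 0.235
gripper_force: 0.0
```

Run:
```python
from h import *
snap("scene","s5"); d=snap("wrist","w14"); print(d["tool_pos"],d["ee_rot"])
a=cv2.imread("pics/w14.png"); b=cv2.imread("pics/s5.png")
o=np.zeros((600,800,3),np.uint8); o[:400,:420]=a[:,110:530]; o[:560,420:]=cv2.resize(b[130:270,210:305],(380,560),interpolation=cv2.INTER_CUBIC); cv2.imwrite("pics/w14c.png",o)
```

```text
[ 0.58599928 -0.07353856  0.22382682] [-3.14001004  0.00437748 -3.13357781]
```

View pics/w14c.png

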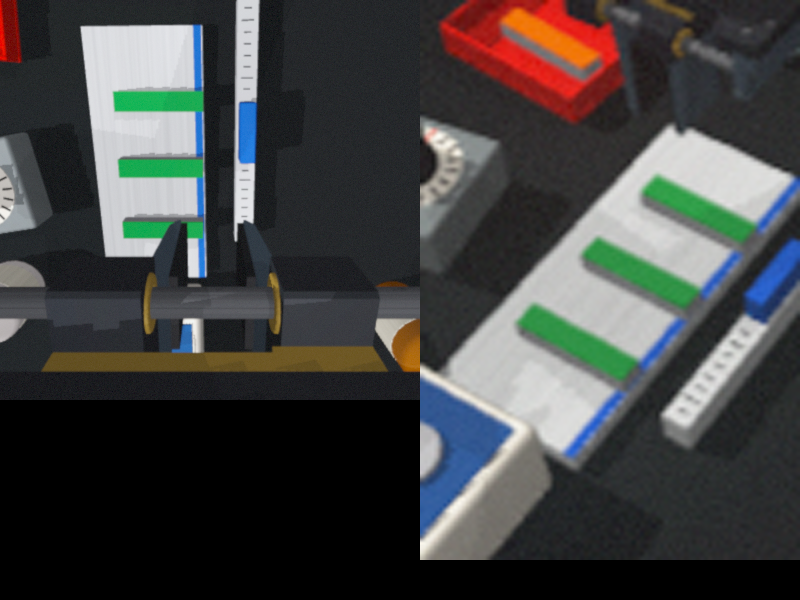

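The straightedge was knocked about 4 cm outwards and about 5 cm towards the robot. Its grip is at crop (248,132). The bars stayed put. I measure it and lay it back.

Run:
```python
from h import *
im=cv2.imread("pics/w14.png");h=cv2.cvtColor(im,cv2.COLOR_BGR2HSV)
m=cv2.inRange(h,(100,130,170),(125,255,255)); m[:,:335]=0;m[:,385:]=0;m[200:]=0
p=np.argwhere(m)[:,::-1].astype(np.float32); b=cv2.boxPoints(cv2.minAreaRect(p)); w=world("w14",b,.05); print(b.tolist(),w.tolist(),w.mean(0))
w=world("w14",[(346,0),(344,238),(369,0),(362,238)],.025); print(w.tolist(),[np.degrees(np.arctan2(*(w[i+1]-w[i])[::-1])) for i in(0,2)])
greens("w14",.03)
g=w; q=world("s5",[(210+(x-420)/4,130+y/4) for x,y in [(745,290),(800,240)]],.05); print(q)
```

```text
[[349.0, 103.0], [365.0, 103.0], [365.0, 162.0], [349.0, 162.0]] [[0.5162, -0.0478], [0.5161, -0.0326], [0.573, -0.03], [0.5731, -0.046]] [ 0.5446 -0.0391]
[[0.4235, -0.0517], [0.6665, -0.0469], [0.4233, -0.0301], [0.6663, -0.0263]] [np.float64(1.1316213191826991), np.float64(0.8959103586574402)]
[ 224   91   90   20 1709] [ 0.5153   -0.127175] ymax -0.0825 [0.0887, 0.0184] 90.5
[ 229  159   84   18 1508] [ 0.5839 -0.1275] ymax -0.0834 [0.0184, 0.0874] 90.5
[233 222  49  16 707] [ 0.6549  -0.14505] ymax -0.1179 [0.0535, 0.0181] 90.5
[297 222  16  16 256] [ 0.6544 -0.0918] ymax -0.0834 [0.0167, 0.0181] 0.0
[[ 0.5705 -0.0469]
 [ 0.5145 -0.0398]]
```

Run:
```python
from h import *
plan(.5446,-.0391,.031,-179)
```

```text
turn 1 x [-0.001, 0.001, -0.012] | shift 5 x [0.04, 0.035, 0.191] total [0.199, 0.175, 0.954] yaw now -179.5
```

>>> {"method": "arm_command", "body": {
  "commands": [
    [[0,0,0],[0,0,-0.01],0.4],
    [[0.1,0.0875,0],[0,0,0],0.4],
    [[0.1,0.0875,0],[0,0,0],0.4],
    [[0,0,0.24],[0,0,0],0.4],
    [[0,0,0.24],[0,0,0],0.4],
    [[0,0,0.2],[0,0,0],0.4],
    [[0,0,0.14],[0,0,0],0.4],
    [[0,0,0.08],[0,0,0],0.4],
    [[0,0,0.045],[0,0,0],0.4],
    [[0,0,0],[0,0,0],0.4],
    [[0,0,0],[0,0,0],0.4]
  ]
}}

```text
clock: 55.3
tool_pos: [0.5454, -0.0394, 0.0335]
ee_rot: [-3.14, 0.001, -3.126]
force: [-0.3, -0.4, 0.0]
gripper_width: 0.399
gripper_force: 0.0
```

>>> {"method": "arm_command", "body": {
  "commands": [
    [[0,0,0],[0,0,0],0],
    [[0,0,0],[0,0,0],0],
    [[0,0,0],[0,0,0],0],
    [[0,0,0],[0,0,0],0],
    [[0,0,0],[0,0,0],0],
    [[0,0,0],[0,0,0],0],
    [[0,0,-0.01],[0,0,0],0],
    [[0,0,-0.01],[0,0,0],0],
    [[0,0,0],[0,0,0],0],
    [[0,0,0],[0,0,0],0]
  ],
  "force": 50
}}

```text
clock: 56.3
tool_pos: [0.5448, -0.0393, 0.037]
ee_rot: [-3.141, 0.0, -3.126]
force: [-0.1, 0.3, -2.8]
gripper_width: 0.17
gripper_force: 50.0
```

Run:
```python
from h import *
plan(.5845,-.068,.035,-179.45)
```

```text
turn 1 x [-0.001, 0.0, 0.008] | shift 2 x [-0.099, -0.073, 0.005] total [-0.197, -0.145, 0.01] yaw now -179.1
```

>>> {"method": "arm_command", "body": {
  "commands": [
    [[-0.05,0,0],[0,0,0.008],0],
    [[-0.1,-0.06,0],[0,0,0],0],
    [[-0.047,-0.06,0],[0,0,0],0],
    [[0,-0.025,0.007],[0,0,0],0],
    [[0,0,0],[0,0,0],0],
    [[0,0,0],[0,0,0],0],
    [[0,0,0],[0,0,0],0]
  ]
}}

```text
clock: 57.0
tool_pos: [0.584, -0.0675, 0.036]
ee_rot: [-3.141, 0.0, -3.132]
force: [1.4, 0.6, -2.5]
gripper_width: 0.169
gripper_force: 50.0
```

>>> {"method": "arm_command", "body": {
  "commands": [
    [[0,-0.008,0.004],[0,0,0],0],
    [[0,0,0],[0,0,0],0],
    [[0,0,0],[0,0,0],0]
  ]
}}

```text
clock: 57.3
tool_pos: [0.5847, -0.0694, 0.0353]
ee_rot: [-3.14, 0.001, -3.132]
force: [0.2, 0.7, -3.8]
gripper_width: 0.171
gripper_force: 50.0
```

Run:
```python
from h import *
o=env.observe(); print(o["tool_pos"],np.degrees(o["ee_rot"]),o["force"],o["wrist_torque"])
```

```text
[ 0.58469566 -0.06935991  0.03532955] [-1.79936270e+02  6.63394784e-02 -1.79444663e+02] [ 0.16337333  0.67038849 -3.80227232] [ 0.01421617  0.07588223 -0.00230041]
```

>>> {"method": "arm_command", "body": {
  "commands": [
    [[0,-0.005,0.006],[0,0,0],0],
    [[0,0,0.003],[0,0,0],0],
    [[0,0,0],[0,0,0],0],
    [[0,0,0],[0,0,0],0]
  ]
}}

```text
clock: 57.7
tool_pos: [0.585, -0.0704, 0.0341]
ee_rot: [-3.14, 0.002, -3.132]
force: [-3.3, 1.0, 4.0]
gripper_width: 0.174
gripper_force: 50.0
```

>>> {"method": "arm_command", "body": {
  "commands": [
    [[0,-0.003,0.003],[0,0,0],0],
    [[0,0,0],[0,0,0],0],
    [[0,0,0],[0,0,0],0]
  ]
}}

```text
clock: 58.0
tool_pos: [0.585, -0.0705, 0.0342]
ee_rot: [-3.141, 0.002, -3.132]
force: [-3.1, 3.1, 8.3]
gripper_width: 0.174
gripper_force: 50.0
```

On the bench; I ease the down force and push in.

>>> {"method": "arm_command", "body": {
  "commands": [
    [[0,-0.004,-0.005],[0,0,0],0],
    [[0,-0.003,0],[0,0,0],0],
    [[0,0,0],[0,0,0],0],
    [[0,0,0],[0,0,0],0]
  ]
}}

```text
clock: 58.4
tool_pos: [0.5851, -0.0719, 0.0342]
ee_rot: [-3.141, 0.002, -3.132]
force: [-0.7, 5.3, 5.4]
gripper_width: 0.17
gripper_force: 50.0
```

>>> {"method": "arm_command", "body": {
  "commands": [
    [[0,-0.004,0],[0,0,0],0],
    [[0,0,0],[0,0,0],0],
    [[0,0,0],[0,0,0],0]
  ]
}}

```text
clock: 58.7
tool_pos: [0.5851, -0.0723, 0.0342]
ee_rot: [3.141, 0.002, -3.132]
force: [-1.0, 6.0, 4.4]
gripper_width: 0.17
gripper_force: 50.0
```

Run:
```python
from h import *
o=env.observe(); print(o["tool_pos"],np.degrees(o["ee_rot"]),o["force"],o["wrist_torque"])
```

```text
[ 0.58510288 -0.07228521  0.0341601 ] [ 1.79979741e+02  9.67802882e-02 -1.79442741e+02] [-0.98797066  6.04128148  4.39483912] [1.40757538 0.08448674 0.32766286]
```

>>> {"method": "arm_command", "body": {
  "commands": [
    [[0,-0.005,-0.003],[0,0,0],0],
    [[0,0,0],[0,0,0],0],
    [[0,0,0],[0,0,0],0],
    [[0,0,0],[0,0,0],0]
  ]
}}

```text
clock: 59.1
tool_pos: [0.585, -0.0729, 0.0342]
ee_rot: [3.141, 0.001, -3.131]
force: [0.5, 7.5, 1.3]
gripper_width: 0.173
gripper_force: 50.0
```

>>> {"method": "arm_command", "body": {
  "commands": [
    [[0,-0.003,0],[0,0,0],0],
    [[0,0,0],[0,0,0],0],
    [[0,0,0],[0,0,0],0],
    [[0,0,0],[0,0,0],0]
  ]
}}

```text
clock: 59.5
tool_pos: [0.585, -0.0729, 0.0342]
ee_rot: [3.14, 0.001, -3.131]
force: [-1.4, 10.4, 2.2]
gripper_width: 0.176
gripper_force: 50.1
```

>>> {"method": "arm_command", "body": {
  "commands": [
    [[0,0,0],[0,0,0],0.32],
    [[0,0,0],[0,0,0],0.32],
    [[0,0,0],[0,0,0],0.32],
    [[0,0,0],[0,0,0],0.32],
    [[0,0,-0.1],[0,0,0],0.32],
    [[0,0,-0.24],[0,0,0],0.35],
    [[0,0,-0.24],[0,0,0],0.5],
    [[0,0,-0.24],[0,0,0],0.5],
    [[0,0,-0.1],[0,0,0],0.5]
  ]
}}

```text
clock: 60.4
tool_pos: [0.5866, -0.0755, 0.2239]
ee_rot: [-3.139, 0.01, -3.132]
force: [0.3, -0.3, -0.1]
gripper_width: 0.5
gripper_force: 0.0
```

>>> {"method": "arm_command", "body": {
  "commands": [
    [[0,0,0],[0,0,0.171],0.5],
    [[0,0,0],[0,0,0.171],0.5],
    [[0,0,0],[0,0,0.171],0.5],
    [[0,0,0],[0,0,0.171],0.5],
    [[0,0,0],[0,0,0.171],0.5],
    [[0,0,0],[0,0,0.171],0.5],
    [[0,0,0],[0,0,0.171],0.5],
    [[0,0,0],[0,0,0.171],0.5],
    [[0,0,0],[0,0,0.171],0.5],
    [[0,0,0],[0,0,0.171],0.5],
    [[0,0,0],[0,0,0.171],0.5],
    [[0,0,0],[0,0,0.119],0.5]
  ]
}}

```text
clock: 61.6
tool_pos: [0.5846, -0.0751, 0.2183]
ee_rot: [3.141, 0.002, 1.575]
force: [0.2, -0.0, 0.0]
gripper_width: 0.501
gripper_force: 0.0
```

>>> {"method": "arm_command", "body": {
  "commands": [
    [[-0.15,0,0],[0,0,0],0.5],
    [[-0.1,0,0],[0,0,0],0.5],
    [[0,0,0],[0,0,0],0.5],
    [[0,0,0],[0,0,0],0.5],
    [[0,0,0],[0,0,0],0.5]
  ]
}}

```text
clock: 62.1
tool_pos: [0.585, -0.1241, 0.2185]
ee_rot: [3.141, 0.001, 1.581]
force: [-0.3, -0.1, 0.7]
gripper_width: 0.501
gripper_force: 0.0
```

Run:
```python
from h import *
snap("scene","s6"); d=snap("wrist","w15"); print(d["tool_pos"],d["ee_rot"]); greens("w15",.03)
a=cv2.imread("pics/w15.png"); b=cv2.imread("pics/s6.png")
o=np.zeros((600,800,3),np.uint8); o[:300]=cv2.resize(a[90:210,160:480],(800,300),interpolation=cv2.INTER_CUBIC); o[300:,:400]=cv2.resize(b[110:260,180:380],(400,300),interpolation=cv2.INTER_CUBIC)
o[300:,400:]=cv2.resize(b[100:400,100:500],(400,300)); cv2.imwrite("pics/w15c.png",o)
```

```text
[ 0.58506577 -0.12393457  0.21850821] [3.14052144e+00 8.38809193e-04 1.58106404e+00]
[ 244  134   23   82 1517] [ 0.516025 -0.1278  ] ymax -0.0831 [0.0194, 0.0882] 90.6
[ 312  134   19   82 1473] [ 0.585225 -0.1271  ] ymax -0.0833 [0.0183, 0.0874] 91.0
[ 376  135   24   82 1534] [ 0.6545   -0.127375] ymax -0.0824 [0.0887, 0.0196] 89.4
```

View pics/w15c.png

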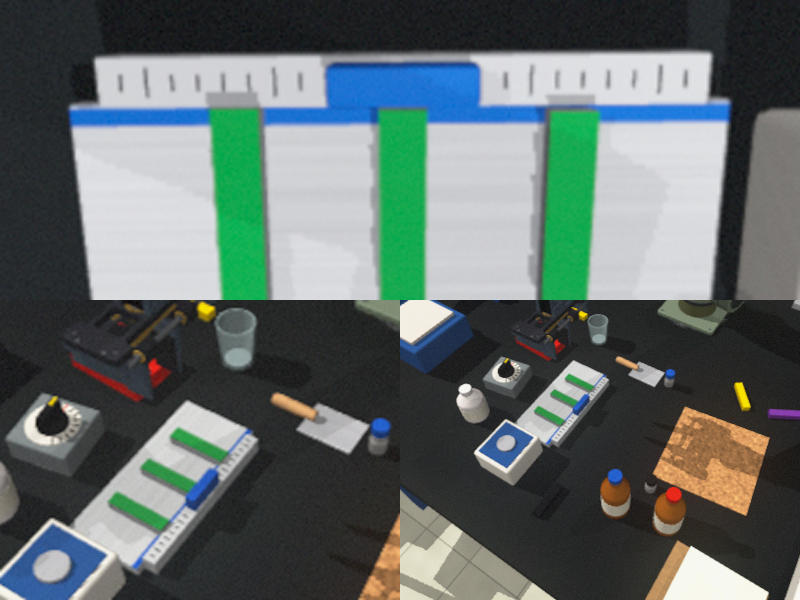

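The straightedge is flush and centred, with three green bars square against it. The mat is empty, the knob is at zero and the bystanders are untouched, so I hand in.

```bash
python3 -c "
from station import env
print(env.sign_off())"
```

```text
the job is handed in; nothing more can be done
None
```

The job is handed in: the worn bar is in the tray, the straightedge is flush and centred on the blue-striped edge, all three fresh bars lie green side up, square and against it, and the knob is at zero; the straightedge was knocked aside after the bars were laid, so I re-seated it, and the bottles, vials, beaker and spatula were not touched.

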